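# Discharge a pump drive and pull its boards

## Task

Roll the open pump drive along the roller track into the service bay until it is right up against the end stop, then swing the gate arm fully shut behind it. Next plug both discharge plugs from their stand fully home into the drive's two jacks, and only when both are in draw every circuit board up out of the drive and stand it upright, fully down, in a slot of its own in the board rack. Leave the plugs in, the gate shut, and the tools and other things on the bench where they lie.

Things in the scene. Friction and masses are not known exactly. Their poses are not given: they have to be found in the camera images.
- track: Roller track fixed to the bench: 2 rails (460 mm long, tops 55 mm, inner faces 157 mm apart), 11 passive rollers (tops at 42 mm). Origin: bench level, mid track; y runs along it to the service bay, x across it, away from the robot. End stop across the +y end, 180 mm wide, top 95 mm. The rollers are a little stiff (1 to 3 N to push): the drive stays where left.
- bay_stop (a point): Middle of the plane of the rubber bumpers on the bay's end stop: track x = 0, y = +205 mm, 42 mm up. The drive is fully home when its front face touches this plane, its origin then at track y = +80 mm.
- gate (a joint): Steel gate arm on the near rail, turning level about an upright pivot. 0 rad: open, 0.3 rad outwards (to the robot) from lying along the near rail, pointing to track -y. Grows as it swings in over the track behind the drive; at its stop, 1.87, it is shut and points to track +x, its face 5 mm behind the home drive's rear face. Pushed by the side of the arm; stays where left (0.04 N m friction).
- gate_pivot (a point): On the gate's pivot axis (track x = -92, y = -55 mm), at the arm's mid height, 84 mm up. The arm is 135 mm long from here, 10 mm thick, 76 to 92 mm over the bench.
- gate_tip (a point): Free end of the gate arm, at mid height and mid thickness.
- drive: Open-frame pump drive, grey, 150 (x) x 250 (y) x 74 mm, 0.9 kg, on the rollers. Origin: centre of underside; y along the track to the bay. Flat front and rear faces at y = +-125 mm. Card guides for 3 boards at y = -75, -35, +5 mm hold both ends of a board in 7 mm grooves up to z = 74 mm; boards stand on its base at z = 12. Capacitors at y = 40; terminal block y 62 to 108, top z = 70 mm.
- jack0 (a point): Centre of the mouth of one discharge jack: a vertical round hole of 10 mm diameter with chamfered rim, 42 mm deep, on the terminal block (drive x = -30, y = 85, z = 70 mm). Either plug fits either jack.
- jack1 (a point): The other jack, the same, at drive x = +30, y = 85, z = 70 mm.
- board0: Circuit board on edge, green, 100 g, at the start in the drive's guide at y = -75 mm (any one of the three boards may be absent). Origin: middle of its lower edge; x along the board, z up. Panel 120 (x) x 4 (y) x 90 mm (z), with an aluminium stiffener bar along its top edge, 90 (x) x 10 (y) mm, z 85 to 99 mm, to grip it by.
- board1: Circuit board on edge, green, 100 g, at the start in the drive's guide at y = -35 mm (any one of the three boards may be absent). Origin: middle of its lower edge; x along the board, z up. Panel 120 (x) x 4 (y) x 90 mm (z), with an aluminium stiffener bar along its top edge, 90 (x) x 10 (y) mm, z 85 to 99 mm, to grip it by.
- board2: Circuit board on edge, green, 100 g, at the start in the drive's guide at y = 5 mm (any one of the three boards may be absent). Origin: middle of its lower edge; x along the board, z up. Panel 120 (x) x 4 (y) x 90 mm (z), with an aluminium stiffener bar along its top edge, 90 (x) x 10 (y) mm, z 85 to 99 mm, to grip it by.
- stand: Loose grey block 55 (x) x 115 (y) x 40 mm, 0.6 kg, with two upright through holes of 11 mm at y = -30 and +30 mm, in which the plugs stand at the start. Origin: centre of its underside.
- plug0: Discharge plug, 60 g, upright. Origin: tip of its brass pin (lower end); z up along the plug. Round pin 8 mm diameter, z 0 to 34 mm, tapered tip; flange 28 mm across, z 34 to 40; black grip 20 (x) x 24 (y) mm, z 40 to 90. Fully home, the flange rests on the terminal block and the tip is 34 mm below the jack's mouth.
- plug1: The second discharge plug, the same.
- rack: Loose black board rack, 170 (x) x 130 (y) x 74 mm, 0.9 kg. Origin: centre of underside. Three slots at y = -40, 0, +40 mm; boards stand in them along x. A slot is two facing 10 mm wide grooves, 18 mm deep, up to z = 74 mm, between end walls 134 mm apart; floor at z = 12 mm.
- slot0 (a point): Centre of the floor of the slot at rack y = -40 mm (z = 12 mm).
- slot1 (a point): Centre of the floor of the middle slot.
- slot2 (a point): Centre of the floor of the slot at rack y = +40 mm.
- tape: Bystander: tape measure, black and grey, 70 x 36 x 62 mm. Origin: centre of its underside. Leave alone.
- marker: Bystander: black marker lying flat, 135 mm long, 14 mm thick. Origin under its middle. Leave alone.
- pliers: Bystander: pliers with blue handles, 160 x 50 x 15 mm, lying. Origin underneath. Leave alone.
- cutters: Bystander: cutters with blue handles, 160 x 50 x 15 mm, lying. Origin underneath. Leave alone.
- spool: Bystander: spool of copper wire, 72 mm across, 50 mm high. Origin: centre of its underside. Leave alone.
- jar: Bystander: white jar with lid, 56 mm across, 75 mm high. Origin: centre of its underside. Leave alone.
Mind the look-alikes: they are no part of the job. What is shaped like the plug1 but brown or green is not meant.

How it is judged (in metres and radians):
On the way, in this order (a step that is already met when the one before it is completed fails the run):
1. the drive is rolled up against the end stop of the bay (y of drive in the frame of track above 0.074 m), for 0.2 s.
2. the gate arm is swung fully shut behind the drive, which is still home (y of drive in the frame of track above 0.074 m and value of joint gate above 1.78 rad), for 0.2 s.
3. both plugs are fully home, one in each jack (all of step 2 and (((horizontal distance between plug0 and jack0 below 0.004 m and z of plug0 in the frame of drive below 0.04 m and angle between plug0's own z axis and vertical below 0.12 rad) and (horizontal distance between plug1 and jack1 below 0.004 m and z of plug1 in the frame of drive below 0.04 m and angle between plug1's own z axis and vertical below 0.12 rad)) or ((horizontal distance between plug0 and jack1 below 0.004 m and z of plug0 in the frame of drive below 0.04 m and angle between plug0's own z axis and vertical below 0.12 rad) and (horizontal distance between plug1 and jack0 below 0.004 m and z of plug1 in the frame of drive below 0.04 m and angle between plug1's own z axis and vertical below 0.12 rad)))), for 0.2 s.
At the end, for the whole second after the job is handed in: Drive within 6 mm of the stop; gate over 1.78 rad; a plug in each jack (4 mm of axis, flange 4 mm of seated, upright 0.12 rad); every board at rest in a rack slot (12 mm of its centre, 6 mm of floor, tilt under 0.15 rad) (all of step 3 and (horizontal distance between board0 and slot0 below 0.012 m or horizontal distance between board0 and slot1 below 0.012 m or horizontal distance between board0 and slot2 below 0.012 m) and z of each of board0, board1, board2 in the frame of rack below 0.018 m and angle between each of board0, board1, board2's own z axis and vertical below 0.15 rad and linear speed of each of board0, board1, board2 below 0.02 m/s and (horizontal distance between board1 and slot0 below 0.012 m or horizontal distance between board1 and slot1 below 0.012 m or horizontal distance between board1 and slot2 below 0.012 m) and (horizontal distance between board2 and slot0 below 0.012 m or horizontal distance between board2 and slot1 below 0.012 m or horizontal distance between board2 and slot2 below 0.012 m)); the robot touches nothing.
It fails at once if a board is lifted more than 25 mm in the drive while a plug is not home (z of any of board0, board1, board2 in the frame of drive above 0.037 m and not (((horizontal distance between plug0 and jack0 below 0.004 m and z of plug0 in the frame of drive below 0.04 m and angle between plug0's own z axis and vertical below 0.12 rad) and (horizontal distance between plug1 and jack1 below 0.004 m and z of plug1 in the frame of drive below 0.04 m and angle between plug1's own z axis and vertical below 0.12 rad)) or ((horizontal distance between plug0 and jack1 below 0.004 m and z of plug0 in the frame of drive below 0.04 m and angle between plug0's own z axis and vertical below 0.12 rad) and (horizontal distance between plug1 and jack0 below 0.004 m and z of plug1 in the frame of drive below 0.04 m and angle between plug1's own z axis and vertical below 0.12 rad)))).
It fails at once if a tool or other bystander is moved more than 40 mm (distance of any of tape, marker, pliers, cutters, spool, jar from where it was at the start of the episode above 0.04 m).
Of board0, board1, board2 only 2 to 3 are there at a start; the rules pass over those that are not, and their reading is None.
At some moment in a run one of rack, stand may be knocked a few centimetres aside while the robot is not near it.
It also fails if it takes over 210 s, if anything falls off the work surface, if the arm or the gripper's body presses on something with over 40 N, if the wrist force passes 120 N, or if a joint passes its speed limit or range.

## Robot

A 6-joint arm with a two-finger parallel gripper is mounted at the origin on the work surface. World frame = base frame: x ahead of the robot, y to its left, z up, the work surface at z = 0. Lengths are in m, angles in degrees, forces in N, time in s.
With the tool pointing down it reaches from about 0.375 to 0.9 m from the base axis. Payload 3.1 kg.
Tool frame: the origin (TCP) lies at the very end of the fingers, on their centre line; the grasp point (between the pads) lies 19 mm behind it; z points along the fingers, y is the line along which they close (so a half turn about z gives the same grasp; the last joint's range is limited). The gripper opens to 87 mm and grips with 3 to 60 N. Pads are 19 mm wide; open, the fingers measure 117 mm over their backs; the gripper's body (75 mm by 190 mm) begins 51 mm behind the grasp point.
Start: joints at [56.408, 30.224, 82.088, -0, 67.689, -10.227], TCP at [0.248, 0.574, 0.223] pointing down, gripper open.
Joint ranges: [-176.69, 176.69], [-43.24, 126.21], [12.49, 139.97], [-82, 262], [0, 151.66], [-163.58, 163.58]. Speed limits (degrees/s): [159.86, 159.86, 180, 180, 180, 180].

## Interface

Orientations are given as a 3x3 rotation matrix whose columns are the frame's x, y, z axes.
In Python, from rig import readout, viewer, ticket gives the robot as it stands.
- The arm moves only by the tool send_rows, never from a script. Its argument "moves" is a list of rows, each a list of 6 numbers: the shift along the tool's x, y, z in units of 250 mm (1.0 is 250 mm), then the turn, a rotation vector about the tool's x, y, z in units of 90 degrees (1.0 is 90 degrees). A call has 1 to 12 rows; each row is the pose to reach, as a shift and turn from the pose commanded when the call began, along the tool's axes at that moment; what a row does not reach only later rows make up. A row lasts 1/10 s, in which the tool goes at most 50 mm and 8.59 degrees, less where a joint would pass 70% of its speed; a pose out of reach is approached as far as the arm can. A call with a number of a shift or a turn outside -1 to 1 is refused whole. A call with a gripper value outside its range is refused whole. "grip" is the opening, from 0 (shut) to 1 (fully open), set as the call begins (left out, the last holds). The fingers move at their own pace and stop on an object; the grip force is fixed at half the most. Time passes only in rows, so rows that repeat a pose let the fingers close. It gives the time, the measured TCP pose, the force, the opening and the grip force at its end, in the units of the state.
- readout.read_state(): the state, without advancing time (a new reading comes with each control period).
- viewer.capture(name): name is "scene" or "top" or "wrist"; returns (picture, depth): 420x560x3 uint8, red, green, blue; 420x560 float32, m along the optical axis (not along the pixel's ray), 0 where there is no reading.
- viewer.camera_info(name): a dict with "fx", "fy", "cx", "cy" (pixels), "distortion" ([k1, k2, p1, p2, k3] as OpenCV has them; the pictures are not rectified), "R" (3x3) and "t" (3): a world point X has camera coordinates R X + t; the wrist camera has in their place "tool_from_camera" (4x4, takes a point from camera to tool coordinates, whose origin is the TCP and whose axes are the flange's). Camera axes: x right, y down, z forward; pixel columns grow to the right and rows downward; lengths in m; the calibration is good to about 2 mm. A picture is of the moment at which its call begins: read the wrist's pose just before it. camera_info takes no time and is no camera call.
- ticket.hand_in(): hands the job in; it is judged then, once.
The state is a dict: "time_s": time; "joint_positions": joint angles; "qvel": joint speeds; "tau": joint torques, N m; "position": TCP position; "tcp_rot": TCP orientation; "force": force on the tool from outside, world axes, zero at the start; "moment": the same for the moment, N m; "opening": opening from 0.0 (shut) to 1.0 (fully open); "grasp_force": force on a finger pad.
Only numpy, scipy, OpenCV 4.12 (cv2) and the standard library are available. Lean on these libraries where they do the work, as an engineer would, in place of code of your own. Each camera call takes 0.05 s, during which the arm holds its last target. There are 200 camera calls.

## Working session

There is one attempt and no reset: what is moved stays moved. The work goes in short steps, Python scripts to look and compute and a tool call to move; the robot and the scene stay as the last step left them, time stands still between calls to the robot, and variables do not carry over. Pictures are saved under pics/ and viewed, at most 14 in all, crops included, and the job is handed in when it is done.

Besides the shell and the picture viewer there is one more tool, called after "Emit:" as name(argument=value, ...) on one line, values as JSON. send_rows: Moves the arm, as the interface text tells. Shifts and turns lie within -1 to 1; 1 stands for 250 mm of shift or 90 degrees of turn. Its arguments: {"type":"object","properties":{"moves":{"type":"array"},"grip":{"type":"number"}},"required":["moves"]}

```bash
ls; mkdir -p pics; cat > h.py <<'E'
import numpy as np, cv2
from rig import readout, viewer, ticket
def cap(n):
    s=readout.read_state(); im,d=viewer.capture(n); return s,im,d
def pose(n,s):
    i=viewer.camera_info(n)
    if n=='wrist':
        T=np.eye(4);T[:3,:3]=np.array(s['tcp_rot']);T[:3,3]=s['position']
        return T@np.array(i['tool_from_camera'])
    T=np.eye(4);R=np.array(i['R']);T[:3,:3]=R.T;T[:3,3]=-R.T@np.array(i['t']);return T
def K(n):
    i=viewer.camera_info(n);return np.array([[i['fx'],0,i['cx']],[0,i['fy'],i['cy']],[0,0,1.]]),np.array(i['distortion'],float)
def rays(n,px):
    k,d=K(n);u=cv2.undistortPoints(np.array(px,float).reshape(-1,1,2),k,d)[:,0];return np.c_[u,np.ones(len(u))]
def atz(n,s,px,z):
    T=pose(n,s);r=rays(n,px)@T[:3,:3].T;c=T[:3,3];return c+r*((z-c[2])/r[:,2])[:,None]
def cloud(n,s,d):
    h,w=d.shape;vv,uu=np.mgrid[:h,:w];r=rays(n,np.c_[uu.ravel(),vv.ravel()])
    T=pose(n,s);P=(r*d.reshape(-1,1))@T[:3,:3].T+T[:3,3];P[d.ravel()==0]=np.nan;return P.reshape(h,w,3)
def save(n,im): cv2.imwrite('pics/'+n+'.png',im[...,::-1])
def proj(n,s,X):
    T=np.linalg.inv(pose(n,s));k,d=K(n);p,_=cv2.projectPoints(np.array(X,float).reshape(-1,1,3),cv2.Rodrigues(T[:3,:3])[0],T[:3,3],k,d);return p[:,0]
E
python3 - <<'E'
from h import *
for n in('scene','top'):
    s,im,d=cap(n);save(n+'0',im);np.savez('pics/'+n+'0.npz',im=im,d=d,P=cloud(n,s,d))
    print(n,pose(n,s).round(3).tolist(),K(n)[0].round(0).tolist())
print(s)
E
```

```text
pics
scene [[0.914, 0.346, -0.212, 0.838], [0.406, -0.79, 0.459, -0.653], [-0.009, -0.506, -0.863, 1.195], [0.0, 0.0, 0.0, 1.0]] [[440.0, 0.0, 275.0], [0.0, 440.0, 205.0], [0.0, 0.0, 1.0]]
top [[0.003, -0.996, 0.093, 0.436], [-1.0, -0.003, 0.005, -0.061], [-0.004, -0.093, -0.996, 1.358], [0.0, 0.0, 0.0, 1.0]] [[532.0, 0.0, 270.0], [0.0, 532.0, 202.0], [0.0, 0.0, 1.0]]
{'time_s': 0.05, 'joint_positions': array([ 5.64074189e+01,  3.02766811e+01,  8.21566862e+01,  1.05937779e-03,
        6.76900173e+01, -1.02270054e+01]), 'qvel': array([ 0.08348048, -0.00193058, -0.03810974,  0.01272689, -0.01391069,
        0.02210844]), 'tau': array([ 4.75453962e-04, -4.41364002e+01, -1.77340454e+01,  6.36976655e-02,
        5.34721103e-02, -4.13060911e-05]), 'position': array([0.24742332, 0.57313652, 0.22159448]), 'tcp_rot': array([[-9.17990042e-01,  3.96601600e-01, -1.20572551e-03],
       [ 3.96603232e-01,  9.17988394e-01, -1.78435625e-03],
       [ 3.99163485e-04, -2.11621590e-03, -9.99997681e-01]]), 'force': array([-0.19367747,  0.04650882, -0.4687183 ]), 'moment': array([-0.05258345,  0.00290823,  0.01208251]), 'grasp_force': 0.0, 'opening': 0.9990157848392588}
```

View pics/top0.png

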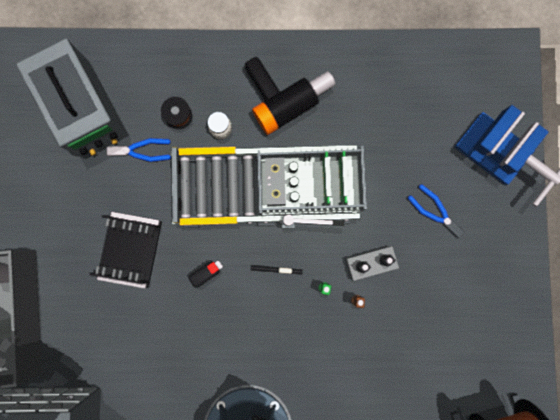

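View pics/scene0.png

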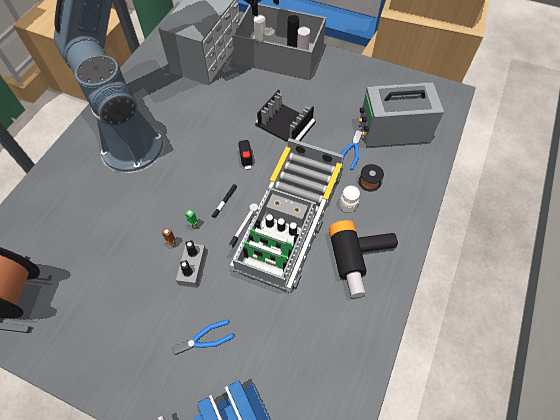

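The top view shows the track from (173,185) at the stop end to (365,185). The drive is at its right end with two boards, at (327,178) and (345,178), so board2 (y=+5) is absent. The gate lies at (290–345,220) and the rack is at (127,250).

Plug candidates: black grips standing in the stand at (363,266) and (386,261), green at (326,289), brown at (359,301). The black ones in the grey stand fit the description. I'll confirm in a crop.

```bash
python3 - <<'E'
import cv2,numpy as np
im=cv2.imread('pics/top0.png')
def c(x0,y0,x1,y1,f):
    return cv2.resize(im[y0:y1,x0:x1],None,fx=f,fy=f,interpolation=cv2.INTER_CUBIC)
a=c(165,138,371,234,3.88)[:372,:800]
b=c(85,205,165,295,2.45);b=c(88,206,166,294,2.6)
d=c(310,240,410,312,3.2)
out=np.zeros((600,800,3),np.uint8);out[:a.shape[0],:a.shape[1]]=a
out[372:372+b.shape[0],:b.shape[1]]=b[:228]
out[372:372+min(228,d.shape[0]),300:300+d.shape[1]]=d[:228]
cv2.imwrite('pics/crop0.png',out)
E
```

```text
(no output)
```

View pics/crop0.png

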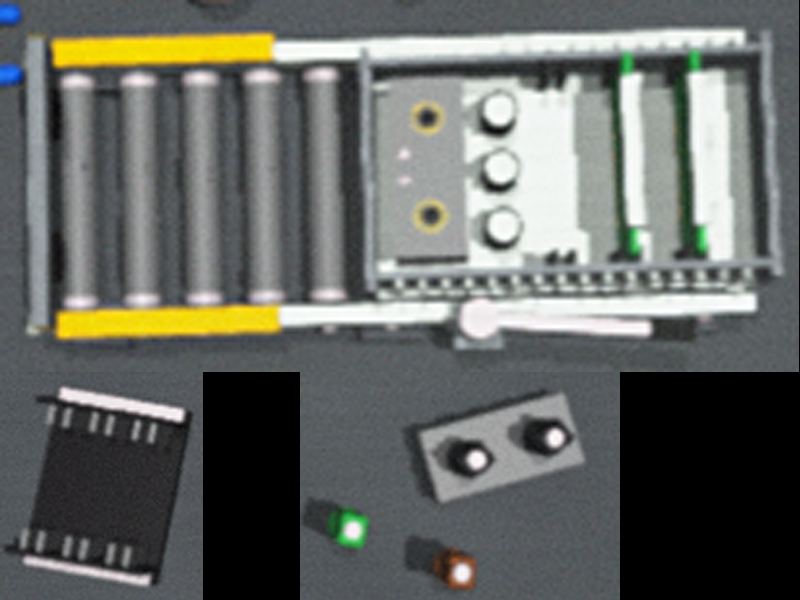

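The crop confirms the black plugs standing in the grey stand, with tops at crop (476,460) and (555,438). The green and brown ones stand loose outside it. The jacks are at crop (428,117) and (431,215), and the gate pivot is at (480,318).

```bash
python3 - <<'E'
from h import *
s=readout.read_state()
def w(L,x0,y0,f,ox,oy,z):
    p=[((u-ox+.5)/f-.5+x0,(v-oy+.5)/f-.5+y0) for u,v in L];return atz('top',s,p,z).round(4)[:,:2].tolist()
A=lambda L,z:w(L,165,138,3.88,0,0,z)
print('farrail',A([(53,53),(742,38)],.055),'near',A([(57,325),(755,303)],.055))
print('stop',A([(38,38),(38,330)],.095))
print('drive rear',A([(770,36),(776,270)],.116),'front',A([(364,52),(370,290)],.116))
print('jacks',A([(428,117),(431,215)],.112),'boards',A([(627,60),(632,245)],.144),A([(694,60),(702,245)],.144))
print('pivot',A([(480,318)],.095),'tip',A([(693,328)],.092))
print('plugs',w([(476,460),(555,438)],310,240,3.2,300,372,.096))
print('stand',w([(418,432),(562,392),(584,461),(440,500)],310,240,3.2,300,372,.04))
print('rack',w([(62,388),(187,410),(25,562),(150,582)],88,206,2.6,0,372,.074))
for n in('top','scene'):
    z=np.load(f'pics/{n}0.npz');P=z['P']
    def box(a,b,lo,hi):
        m=(P[...,0]>a[0])&(P[...,0]<a[1])&(P[...,1]>b[0])&(P[...,1]<b[1])&(P[...,2]>lo)&(P[...,2]<hi);return P[m]
    for nm,lo,hi,a,b in(('plugtops',.085,.11,(.2,.4),(-.5,-.2)),('railtop/stop',.09,.11,(.3,.6),(.15,.3)),('bar',.13,.16,(.35,.6),(-.4,-.1)),('rack',.06,.09,(.2,.45),(.2,.5)),('stand',.035,.045,(.2,.4),(-.5,-.2))):
        q=box(a,b,lo,hi)
        if len(q)>5:
            r=cv2.minAreaRect(q[:,:2].astype(np.float32)*1000);print(n,nm,len(q),np.round(r[0],1),np.round(r[1],1),round(r[2],1),q[:,2].mean().round(3))
E
```

```text
farrail [[0.6845, 0.1725], [0.6953, -0.2674]] near [[0.5106, 0.1668], [0.5258, -0.2736]]
stop [[0.6863, 0.1748], [0.5052, 0.1713]]
drive rear [[0.6844, -0.2747], [0.5416, -0.2765]] front [[0.6742, -0.0277], [0.5287, -0.0321]]
jacks [[0.6349, -0.0668], [0.5748, -0.0688]] boards [[0.6643, -0.1849], [0.5537, -0.1872]] [[0.6643, -0.2247], [0.5538, -0.2284]]
pivot [[0.5133, -0.099]] tip [[0.5078, -0.2296]]
plugs [[0.4021, -0.278], [0.4184, -0.3359]]
stand [[0.4217, -0.2436], [0.4528, -0.3542], [0.4003, -0.3698], [0.3701, -0.2597]]
rack [[0.5322, 0.3266], [0.512, 0.2109], [0.3726, 0.3548], [0.3544, 0.2407]]
top plugtops 112 [ 354.3 -271.2] [20.6 89.7] 83.9 0.091
top railtop/stop 215 [553.4 171.5] [93.3 14.4] 1.1 0.095
top bar 188 [ 574.9 -206.8] [51.  49.5] 1.5 0.151
top rack 342 [383.2 309.4] [129.9  25.2] 81.3 0.072
top stand 265 [ 382.6 -287.9] [ 71.3 136.9] 39.8 0.041
scene plugtops 75 [ 352.8 -270.5] [22.1 95.1] 81.2 0.092
scene railtop/stop 116 [552.  171.3] [17.4 94.6] 89.4 0.095
scene bar 196 [ 573.8 -207.9] [53.1 51.7] 1.8 0.148
scene rack 212 [380.7 310.8] [134.3  27.3] 80.0 0.07
scene stand 138 [ 373.2 -283.3] [ 79.  156.3] 42.9 0.041
```

```bash
cat > go.py <<'E'
import sys
from h import *
from scipy.spatial.transform import Rotation as Ro
def tgt(x,y,z,ang):
    s=readout.read_state();R=np.array(s['tcp_rot']);a=np.radians(ang)
    cur=np.degrees(np.arctan2(R[1,1],R[0,1]))
    ty=np.array([np.cos(a),np.sin(a),0]);tz=np.array([0,0,-1.]);G=np.c_[np.cross(ty,tz),ty,tz]
    d=R.T@(np.array([x,y,z])-s['position'])/.25
    rv=Ro.from_matrix(R.T@G).as_rotvec(degrees=True)/90
    print('row',d.round(4).tolist()+rv.round(4).tolist(),'j6 now',s['joint_positions'][5].round(0),'yaw',cur.round(1))
if __name__=='__main__':
    for i in range(1,len(sys.argv),4): tgt(*map(float,sys.argv[i:i+4]))
E
python3 go.py 0.613 -0.31 0.26 2 0.613 -0.31 0.085 2
```

```text
row [-2.7431, -2.6637, -0.1491, -0.0012, 0.0005, 0.7182] j6 now -10.0 yaw 66.6
row [-2.7434, -2.6623, 0.5509, -0.0012, 0.0005, 0.7182] j6 now -10.0 yaw 66.6
```

Emit:
send_rows(moves=[[-0.98,-0.95,-0.15,0,0,0.718],[-0.98,-0.95,-0.15,0,0,0.718],[-0.98,-0.95,-0.15,0,0,0.718],[-0.98,-0.95,-0.15,0,0,0.718],[-0.98,-0.95,-0.15,0,0,0.718],[-0.98,-0.95,-0.15,0,0,0.718],[-0.98,-0.95,-0.15,0,0,0.718],[-0.98,-0.95,-0.15,0,0,0.718],[-0.98,-0.95,-0.15,0,0,0.718],[-0.98,-0.95,-0.15,0,0,0.718]], grip=0)

```text
time_s: 1.1
position: [0.3782, 0.2586, 0.2598]
tcp_rot: [[-0.037, 0.999, -0.001], [0.999, 0.037, -0.0], [-0.0, -0.001, -1.0]]
force: [0.2, 0.5, 1.3]
opening: 0.17
grasp_force: 0.0
```

```bash
python3 go.py 0.613 -0.31 0.26 2 0.613 -0.31 0.085 2
```

```text
row [-2.3073, 0.8548, -0.0013, -0.0005, 0.0, 0.0012] j6 now 18.0 yaw 2.1
row [-2.3073, 0.8554, 0.6987, -0.0005, 0.0, 0.0012] j6 now 18.0 yaw 2.1
```

Emit:
send_rows(moves=[[-1,0.35,0,0,0,0],[-1,0.35,0,0,0,0],[-1,0.35,0,0,0,0],[-1,0.35,0,0,0,0],[-1,0.35,0,0,0,0],[-1,0.35,0,0,0,0]])

```text
time_s: 1.7
position: [0.4771, 0.0088, 0.26]
tcp_rot: [[-0.035, 0.999, 0.002], [0.999, 0.035, -0.002], [-0.002, 0.002, -1.0]]
force: [-0.3, 0.3, 0.5]
opening: 0.008
grasp_force: 0.0
```

Emit:
send_rows(moves=[[-1,0.5,0,0,0,0],[-1,0.5,0,0,0,0],[-1,0.5,0,0,0,0],[-1,0.5,0,0,0,0],[-1,0.5,0,0,0,0],[-1,0.5,0,0,0,0]])

```text
time_s: 2.3
position: [0.6105, -0.2352, 0.2592]
tcp_rot: [[-0.037, 0.999, 0.0], [0.999, 0.037, -0.001], [-0.001, 0.0, -1.0]]
force: [0.6, -0.3, -0.7]
opening: 0.008
grasp_force: 0.0
```

Emit:
send_rows(moves=[[-0.31,0,0,0,0,0],[-0.31,0,0,0,0,0],[-0.31,0,0,0,0,0]])

```text
time_s: 2.6
position: [0.6118, -0.3135, 0.2588]
tcp_rot: [[-0.035, 0.999, -0.001], [0.999, 0.035, -0.001], [-0.001, -0.001, -1.0]]
force: [-0.3, 0.5, 0.3]
opening: 0.002
grasp_force: 0.0
```

```bash
python3 go.py 0.613 -0.315 0.085 2; python3 - <<'E'
from h import *
s,im,d=cap('wrist');save('w1',im);print(pose('wrist',s).round(3).tolist(),K('wrist')[0].round().tolist())
E
```

```text
row [-0.0056, 0.0051, 0.695, -0.0004, 0.0005, -0.0003] j6 now -38.0 yaw 2.0
[[0.999, 0.034, 0.01, 0.61], [0.035, -0.96, -0.277, -0.237], [-0.0, 0.277, -0.961, 0.421], [0.0, 0.0, 0.0, 1.0]] [[341.0, 0.0, 277.0], [0.0, 341.0, 208.0], [0.0, 0.0, 1.0]]
```

View pics/w1.png

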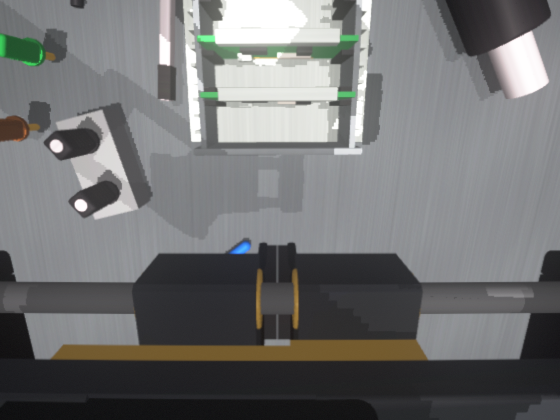

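The wrist view shows the drive's rear wall at row ~150, centred near column 280, and the gate at (168,50). The space behind the drive is clear, so I'll descend and push.

Emit:
send_rows(moves=[[0,0,0.2,0,0,0],[0,0,0.4,0,0,0],[0,0,0.6,0,0,0],[0,0,0.695,0,0,0],[0,0,0.695,0,0,0]])

```text
time_s: 3.15
position: [0.6085, -0.3058, 0.0813]
tcp_rot: [[-0.039, 0.999, -0.009], [0.999, 0.039, 0.007], [0.008, -0.009, -1.0]]
force: [0.0, 0.7, 0.3]
opening: 0.007
grasp_force: 0.0
```

Emit:
send_rows(moves=[[0.04,0,0,0,0,0],[0.07,0,0,0,0,0],[0.1,0,0,0,0,0],[0.13,0,0,0,0,0],[0.17,0,0,0,0,0],[0.21,0,0,0,0,0],[0.25,0,0,0,0,0],[0.29,0,0,0,0,0],[0.33,0,0,0,0,0],[0.37,0,0,0,0,0],[0.41,0,0,0,0,0],[0.45,0,0,0,0,0]])

```text
time_s: 4.35
position: [0.6073, -0.1978, 0.0862]
tcp_rot: [[-0.035, 0.999, 0.0], [0.999, 0.035, 0.0], [0.0, 0.0, -1.0]]
force: [2.2, -2.8, 1.1]
opening: 0.002
grasp_force: 1.6
```

Emit:
send_rows(moves=[[0.04,0,0,0,0,0],[0.08,0,0,0,0,0],[0.12,0,0,0,0,0],[0.16,0,0,0,0,0],[0.2,0,0,0,0,0],[0.24,0,0,0,0,0],[0.27,0,0,0,0,0],[0.29,0,0,0,0,0],[0.3,0,0,0,0,0],[0.31,0,0,0,0,0]])

```text
time_s: 5.35
position: [0.6036, -0.1207, 0.086]
tcp_rot: [[-0.035, 0.999, -0.002], [0.999, 0.035, 0.001], [0.001, -0.002, -1.0]]
force: [-0.2, -1.2, 0.0]
opening: 0.004
grasp_force: 0.9
```

Emit:
send_rows(moves=[[0.02,0,0,0,0,0],[0.035,0,0,0,0,0],[0.05,0,0,0,0,0],[0.06,0,0,0,0,0],[0.07,0,0,0,0,0],[0.08,0,0,0,0,0],[0.085,0,0,0,0,0]])

```text
time_s: 6.05
position: [0.6036, -0.0997, 0.0862]
tcp_rot: [[-0.035, 0.999, -0.0], [0.999, 0.035, 0.0], [0.0, -0.0, -1.0]]
force: [-0.8, -2.2, -1.0]
opening: 0.007
grasp_force: 0.9
```

Emit:
send_rows(moves=[[0.005,0,0,0,0,0],[0.01,0,0,0,0,0],[0.015,0,0,0,0,0],[0.02,0,0,0,0,0]])

```text
time_s: 6.45
position: [0.6036, -0.096, 0.0863]
tcp_rot: [[-0.036, 0.999, -0.0], [0.999, 0.036, -0.002], [-0.002, -0.0, -1.0]]
force: [-1.3, -7.6, -2.0]
opening: 0.007
grasp_force: 3.7
```

Emit:
send_rows(moves=[[0.005,0,0,0,0,0],[0.01,0,0,0,0,0],[0.01,0,0,0,0,0]])

```text
time_s: 6.75
position: [0.6037, -0.096, 0.0863]
tcp_rot: [[-0.037, 0.999, 0.0], [0.999, 0.037, -0.006], [-0.006, 0.0, -1.0]]
force: [-3.0, -12.1, -1.7]
opening: 0.007
grasp_force: 5.6
```

```bash
python3 - <<'E'
from h import *
s,im,d=cap('top')
save('t2',cv2.resize(im[130:320,90:430],None,fx=2.35,fy=2.35,interpolation=cv2.INTER_CUBIC))
E
```

```text
(no output)
```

View pics/t2.png

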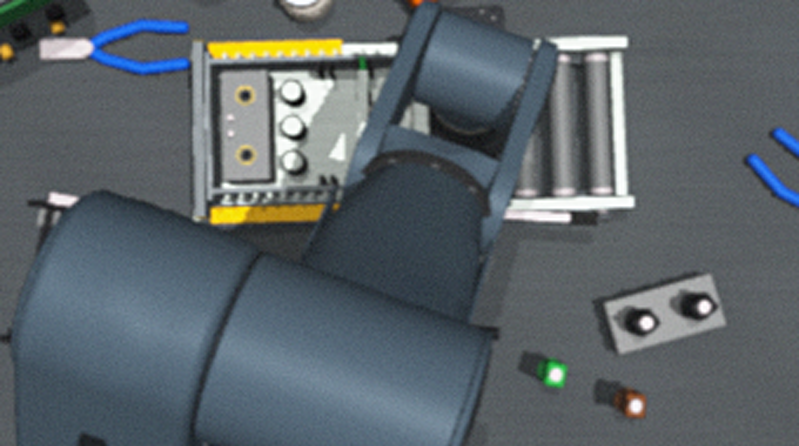

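The drive is home: the top view shows its front at the stop, with jacks at crop (245,95) and (246,155). Next, the gate.

```bash
python3 - <<'E'
from h import *
s=readout.read_state();R=np.array(s['tcp_rot']);p0=np.array(s['position'])
S=np.array([.474,-.199,.07]);a=np.radians(2)
ty=np.array([np.cos(a),np.sin(a),0]);G=np.c_[np.cross(ty,[0,0,-1.]),ty,[0,0,-1]]
print('to start',((G.T@(S-p0))/.25).round(3))
pv=np.array([.5133,-.099])
for f in np.linspace(-95,3,14):
    f=np.radians(f);u=np.array([np.cos(f),np.sin(f)]);n=np.array([-u[1],u[0]])
    nl=G[:2,:2].T@n;off=.005+.0095*abs(nl[0])+.015*abs(nl[1])
    C=np.r_[pv+.1*u-off*n,.07];print(C.round(3),((G.T@(C-S))/.25).round(2)[:2].tolist())
E
```

```text
to start [-0.394 -0.533  0.065]
[ 0.484 -0.197  0.07 ] [0.01, 0.04]
[ 0.498 -0.2    0.07 ] [-0.01, 0.09]
[ 0.51  -0.201  0.07 ] [-0.01, 0.14]
[ 0.523 -0.201  0.07 ] [-0.01, 0.19]
[ 0.535 -0.199  0.07 ] [-0.01, 0.25]
[ 0.548 -0.195  0.07 ] [0.0, 0.3]
[ 0.561 -0.19   0.07 ] [0.02, 0.35]
[ 0.572 -0.183  0.07 ] [0.05, 0.4]
[ 0.583 -0.174  0.07 ] [0.09, 0.44]
[ 0.593 -0.163  0.07 ] [0.13, 0.48]
[ 0.601 -0.151  0.07 ] [0.17, 0.51]
[ 0.607 -0.137  0.07 ] [0.23, 0.54]
[ 0.612 -0.123  0.07 ] [0.28, 0.56]
[ 0.614 -0.109  0.07 ] [0.34, 0.57]
```

Emit:
send_rows(moves=[[-0.06,0,0,0,0,0],[-0.1,0,-0.2,0,0,0],[-0.2,-0.1,-0.3,0,0,0],[-0.3,-0.3,-0.3,0,0,0],[-0.394,-0.45,-0.3,0,0,0],[-0.394,-0.533,-0.3,0,0,0],[-0.394,-0.533,-0.15,0,0,0],[-0.394,-0.533,0,0,0,0],[-0.394,-0.533,0.065,0,0,0],[-0.394,-0.533,0.065,0,0,0],[-0.394,-0.533,0.065,0,0,0]])

```text
time_s: 7.9
position: [0.4744, -0.1958, 0.0703]
tcp_rot: [[-0.035, 0.999, 0.001], [0.999, 0.035, 0.0], [0.0, 0.001, -1.0]]
force: [0.3, -0.3, 0.4]
opening: 0.009
grasp_force: 0.0
```

Emit:
send_rows(moves=[[0,0.04,0,0,0,0],[-0.01,0.07,0,0,0,0],[-0.01,0.1,0,0,0,0],[-0.01,0.14,0,0,0,0],[-0.01,0.19,0,0,0,0],[-0.01,0.25,0,0,0,0],[0,0.3,0,0,0,0],[0.02,0.35,0,0,0,0],[0.05,0.4,0,0,0,0],[0.09,0.44,0,0,0,0],[0.13,0.48,0,0,0,0],[0.17,0.51,0,0,0,0]])

```text
time_s: 9.1
position: [0.6006, -0.1475, 0.07]
tcp_rot: [[-0.036, 0.999, 0.0], [0.999, 0.036, -0.0], [-0.0, 0.0, -1.0]]
force: [-0.6, -0.7, 0.8]
opening: 0.004
grasp_force: 0.3
```

Emit:
send_rows(moves=[[0.03,0.02,0,0,0,0],[0.06,0.03,0,0,0,0],[0.09,0.04,0,0,0,0],[0.11,0.05,0,0,0,0],[0.13,0.055,0,0,0,0],[0.145,0.06,0,0,0,0],[0.155,0.06,0,0,0,0]])

```text
time_s: 9.8
position: [0.6137, -0.1105, 0.0702]
tcp_rot: [[-0.036, 0.999, 0.001], [0.999, 0.036, -0.003], [-0.003, 0.001, -1.0]]
force: [-0.8, -8.5, -0.8]
opening: 0.003
grasp_force: 4.0
```

Emit:
send_rows(moves=[[-0.05,0,0,0,0,0],[-0.15,0,0,0,0,0],[-0.2,0,-0.2,0,0,0],[-0.3,0,-0.4,0,0,0],[-0.5,-0.1,-0.6,0,0,0],[-0.7,-0.3,-0.72,0,0,-0.05],[-0.9,-0.5,-0.72,0,0,-0.15],[-1,-0.7,-0.72,0,0,-0.15],[-1,-0.77,-0.72,0,0,-0.15],[-1,-0.77,-0.72,0,0,-0.15]])

```text
time_s: 10.8
position: [0.4275, -0.3679, 0.2506]
tcp_rot: [[-0.266, 0.964, 0.001], [0.964, 0.266, -0.0], [-0.001, 0.0, -1.0]]
force: [0.4, -1.9, 0.3]
opening: 0.008
grasp_force: 0.0
```

```bash
python3 - <<'E'
from h import *
s,im,d=cap('top');np.savez('pics/top3.npz',im=im,d=d,P=cloud('top',s,d))
a=cv2.resize(im[135:235,165:371],None,fx=3.88,fy=3.88,interpolation=cv2.INTER_CUBIC)[:,:800]
s,im,d=cap('wrist');np.savez('pics/w3.npz',im=im,d=d,P=cloud('wrist',s,d));print(s['position'],s['joint_positions'])
save('a3',a);save('w3',cv2.resize(im,None,fx=1.42,fy=1.42))
E
```

```text
[ 0.42289554 -0.37145408  0.25117021] [-52.5034484   23.54194757  89.19606466  -0.3230342   67.2407469
 -67.61891412]
```

View pics/a3.png

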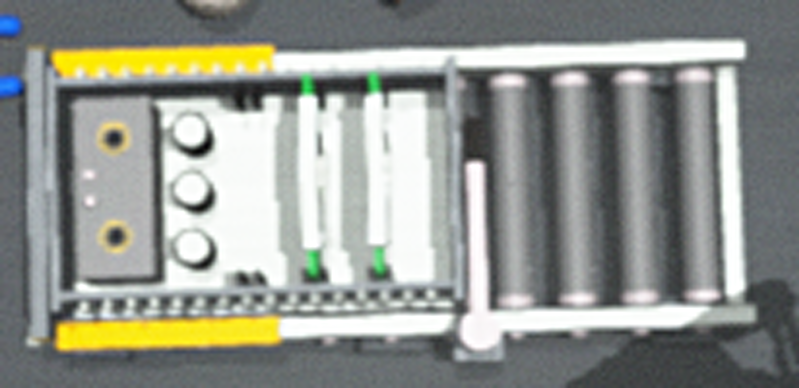

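View pics/w3.png

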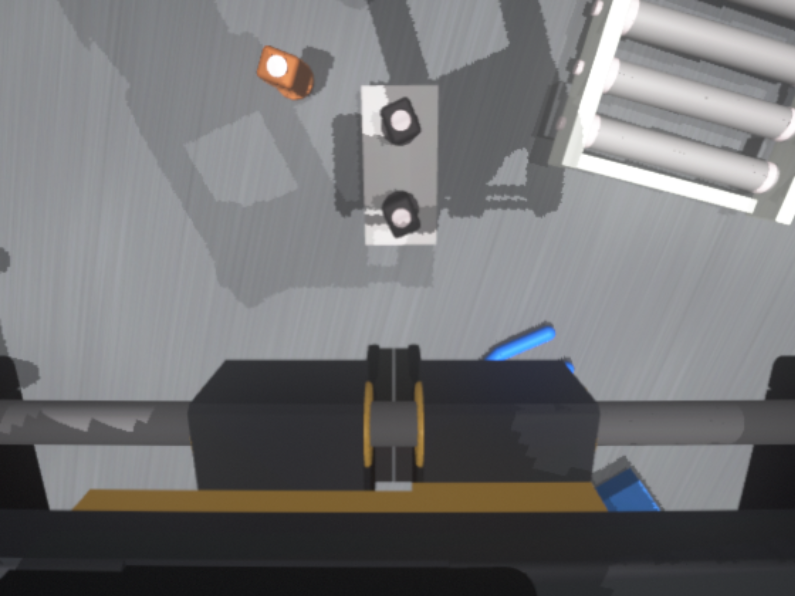

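The top crop shows the gate shut across the track behind the home drive, and the jacks at crop (114,138) and (115,236). The wrist view shows the black plugs in the stand at (401,121) and (401,215). The brown look-alike stands off to the side at (278,65).

```bash
python3 - <<'E'
from h import *
s=readout.read_state()
def w(n,L,x0,y0,f,z):
    return atz(n,s,[((u+.5)/f-.5+x0,(v+.5)/f-.5+y0) for u,v in L],z).round(4)[:,:2].tolist()
print('plugs wrist',w('wrist',[(401,121),(401,216)],0,0,1.42,.096))
print('stand corners',w('wrist',[(362,86),(438,86),(437,244),(365,244)],0,0,1.42,.04))
A=lambda L,z:w('top',L,165,135,3.88,z)
print('jacks',A([(114,138),(115,236)],.112),'pivot',A([(480,330)],.095),'gate tip',A([(476,162)],.092))
print('boards bar',A([(309,97),(311,246)],.153),A([(374,97),(377,246)],.153))
print('drive rear',A([(452,62),(460,297)],.116))
P=np.load('pics/w3.npz')['P']
for c in ((.402,-.278),(.418,-.336)):
    m=(np.hypot(P[...,0]-c[0],P[...,1]-c[1])<.025)
    for lo,hi in((.085,.12),(.05,.12)):
        q=P[m&(P[...,2]>lo)&(P[...,2]<hi)][:,:2]
        if len(q)>4:print(c,lo,len(q),cv2.minAreaRect(q.astype(np.float32)*1000),P[m][:,2].max())
E
```

```text
plugs wrist [[0.4056, -0.2744], [0.4212, -0.3308]]
stand corners [[0.3722, -0.255], [0.4247, -0.2408], [0.4565, -0.3505], [0.4025, -0.3651]]
jacks [[0.6286, 0.1244], [0.5685, 0.1229]] pivot [[0.5131, -0.099]] gate tip [[0.6173, -0.0967]]
boards bar [[0.647, 0.0037], [0.5586, 0.0018]] [[0.6471, -0.0347], [0.5587, -0.0369]]
drive rear [[0.6753, -0.0813], [0.5317, -0.0863]]
(0.402, -0.278) 0.085 644 ((401.1004943847656, -276.1326904296875), (19.972591400146484, 24.224245071411133), 38.986454010009766) 0.09884224099224914
(0.402, -0.278) 0.05 666 ((400.9825439453125, -276.23431396484375), (20.28373908996582, 24.23379135131836), 38.986454010009766) 0.09884224099224914
(0.418, -0.336) 0.085 553 ((417.5206604003906, -333.9674377441406), (19.907512664794922, 23.93108558654785), 37.95146179199219) 0.3699119841959104
(0.418, -0.336) 0.05 620 ((417.5943603515625, -333.89581298828125), (20.368797302246094, 23.95022964477539), 38.941410064697266) 0.3699119841959104
```

```bash
python3 go.py .4015 -.2768 .17 39 .4015 -.2768 .059 39
```

```text
row [0.3846, 0.0033, 0.3232, -0.0008, 0.0008, -0.2653] j6 now -67.0 yaw 15.1
row [0.3853, 0.0037, 0.7672, -0.0008, 0.0008, -0.2653] j6 now -67.0 yaw 15.1
```

Emit:
send_rows(moves=[[0.2,0,0,0,0,-0.1],[0.385,0.003,0.1,0,0,-0.2],[0.385,0.003,0.25,0,0,-0.265],[0.385,0.003,0.323,0,0,-0.265],[0.385,0.003,0.323,0,0,-0.265],[0.385,0.003,0.323,0,0,-0.265]], grip=0.55)

```text
time_s: 11.5
position: [0.4054, -0.2734, 0.1695]
tcp_rot: [[-0.634, 0.773, 0.001], [0.773, 0.634, 0.0], [-0.0, 0.0, -1.0]]
force: [-0.1, 0.2, 1.3]
opening: 0.463
grasp_force: 0.0
```

```bash
python3 go.py .4015 -.2768 .059 39
```

```text
row [-0.0004, -0.0211, 0.4422, 0.0003, 0.0002, 0.0039] j6 now -86.0 yaw 39.4
```

Emit:
send_rows(moves=[[0,-0.021,0.1,0,0,0],[0,-0.021,0.2,0,0,0],[0,-0.021,0.3,0,0,0],[0,-0.021,0.38,0,0,0],[0,-0.021,0.442,0,0,0],[0,-0.021,0.442,0,0,0],[0,-0.021,0.442,0,0,0]])

```text
time_s: 12.2
position: [0.4017, -0.2775, 0.0597]
tcp_rot: [[-0.634, 0.773, 0.002], [0.773, 0.634, -0.002], [-0.002, 0.0, -1.0]]
force: [0.9, -0.5, -0.2]
opening: 0.547
grasp_force: 0.0
```

Emit:
send_rows(moves=[[0,0,0,0,0,0],[0,0,0,0,0,0],[0,0,0,0,0,0],[0,0,0,0,0,0],[0,0,0,0,0,0],[0,0,0,0,0,0]], grip=0)

```text
time_s: 12.8
position: [0.4009, -0.2765, 0.0592]
tcp_rot: [[-0.634, 0.773, 0.0], [0.773, 0.634, -0.0], [-0.001, 0.0, -1.0]]
force: [0.1, 0.3, 4.1]
opening: 0.228
grasp_force: 30.0
```

Emit:
send_rows(moves=[[0,0,-0.1,0,0,0],[0,0,-0.2,0,0,0],[0,0,-0.35,0,0,0],[0,0,-0.5,0,0,0],[0,0,-0.7,0,0,0],[0,0,-0.8,0,0,0],[0,0,-0.8,0,0,0]])

```text
time_s: 13.5
position: [0.4024, -0.2782, 0.2626]
tcp_rot: [[-0.634, 0.773, 0.006], [0.773, 0.634, -0.007], [-0.009, 0.0, -1.0]]
force: [1.1, -0.4, -0.1]
opening: 0.228
grasp_force: 30.0
```

```bash
python3 go.py .599 .015 .26 2
```

```text
row [0.4076, 1.3518, 0.0072, 0.0022, 0.0055, 0.4153] j6 now -87.0 yaw 39.4
```

Emit:
send_rows(moves=[[0.1,0.2,0,0,0,0.05],[0.15,0.35,0,0,0,0.14],[0.2,0.5,0,0,0,0.23],[0.2,0.65,0,0,0,0.32],[0.2,0.8,0,0,0,0.4],[0.3,0.95,0,0,0,0.415],[0.4,1,0,0,0,0.415],[0.4,1,0,0,0,0.415],[0.4,1,0,0,0,0.415]])

```text
time_s: 14.4
position: [0.5295, -0.0399, 0.2571]
tcp_rot: [[-0.037, 0.999, -0.003], [0.999, 0.037, 0.0], [0.0, -0.003, -1.0]]
force: [0.1, -0.8, -0.7]
opening: 0.227
grasp_force: 30.0
```

```bash
python3 go.py .599 .015 .26 2
```

```text
row [0.2092, 0.2857, -0.0123, -0.002, -0.0003, 0.0012] j6 now -18.0 yaw 2.1
```

Emit:
send_rows(moves=[[0.1,0.14,0,0,0,0],[0.21,0.286,0,0,0,0],[0.21,0.286,0,0,0,0],[0.21,0.286,0,0,0,0],[0.21,0.286,0,0,0,0]])

```text
time_s: 14.9
position: [0.5991, 0.0131, 0.2579]
tcp_rot: [[-0.034, 0.999, -0.002], [0.999, 0.034, -0.0], [-0.0, -0.002, -1.0]]
force: [-0.1, -0.7, -0.9]
opening: 0.228
grasp_force: 30.0
```

```bash
python3 - <<'E'
from h import *
s,im,d=cap('wrist');np.savez('pics/w4.npz',im=im,d=d,P=cloud('wrist',s,d),p=s['position'],R=s['tcp_rot']);print(s['position'])
save('w4',cv2.resize(im,None,fx=1.42,fy=1.42))
E
```

```text
[0.59906115 0.01309121 0.25793136]
```

View pics/w4.png

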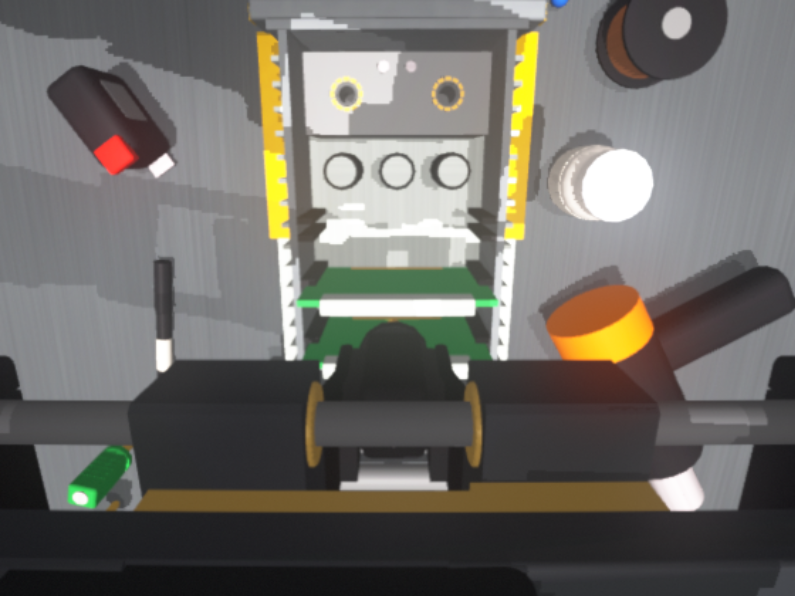

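The wrist view shows the jacks at (346,93) and (447,93) and the plug held upright between the fingers at about (395,345).

```bash
python3 - <<'E'
from h import *
s=readout.read_state()
z=np.load('pics/w4.npz');im,P=z['im'],z['P']
print(atz('wrist',s,[(u/1.42-.15,v/1.42-.15) for u,v in[(346,93.5),(447,93.5)]],.112).round(4).tolist())
m=(P[...,2]>.105)&(P[...,2]<.118)&(P[...,1]>.085)&(P[...,1]<.16)&(abs(P[...,0]-.598)<.062)
q=P[m];print('z',q[:,2].mean());r=cv2.minAreaRect(q[:,:2].astype(np.float32)*1000);print('block',r)
for b in(.0,-.0384):
    m=(P[...,2]>.148)&(P[...,2]<.16)&(abs(P[...,1]-b)<.012)&(abs(P[...,0]-.6)<.06);q=P[m]
    if len(q)>5: print('bar',cv2.minAreaRect(q[:,:2].astype(np.float32)*1000),q[:,2].mean())
# held plug in tool frame
L=(P-z['p'])@z['R']
m=(abs(L[...,1])<.009)&(L[...,0]<.04)&(L[...,0]>-.005)&(L[...,2]<.01)&(L[...,2]>-.05)
q=L[m];print(len(q))
for a in np.arange(-.05,.06,.01):
    k=(abs(L[...,1])<.016)&(abs(L[...,0])<.04)&(L[...,2]>a)&(L[...,2]<a+.01);e=L[k]
    if len(e)>5:print(round(a,2),len(e),e[:,0].min().round(4),e[:,0].max().round(4),e[:,1].min().round(4),e[:,1].max().round(4))
E
```

```text
[[0.5675, 0.1247, 0.112], [0.6274, 0.1267, 0.112]]
z 0.11209968928856695
block ((598.0201416015625, 122.62928771972656), (124.19461822509766, 74.79926300048828), 0.20464381575584412)
bar ((601.7598266601562, 5.565612316131592), (89.51543426513672, 10.52520751953125), 1.9365628957748413) 0.15286053160408639
bar ((602.141845703125, -34.19880676269531), (87.8429183959961, 10.078639030456543), 2.2269814014434814) 0.1524327032465945
1869
-0.05 685 -0.0103 0.0121 -0.0159 0.0159
-0.04 1379 -0.0105 0.013 -0.0159 0.016
-0.03 740 0.0061 0.0131 -0.0159 0.0159
-0.02 594 0.0092 0.0131 -0.0159 0.016
-0.01 498 0.0093 0.013 -0.016 0.0159
0.0 257 0.0093 0.0128 -0.0146 0.0145
0.01 288 0.0046 0.0144 -0.0127 0.0131
0.04 12 0.0034 0.0044 -0.0019 0.0027
```

```bash
python3 go.py .6276 .1262 .18 2
```

```text
row [0.4484, 0.13, 0.3126, -0.0012, 0.0001, -0.0009] j6 now -11.0 yaw 1.9
```

Emit:
send_rows(moves=[[0.2,0.06,0,0,0,0],[0.38,0.13,0,0,0,0],[0.448,0.13,0.1,0,0,0],[0.448,0.13,0.22,0,0,0],[0.448,0.13,0.3126,0,0,0],[0.448,0.13,0.3126,0,0,0],[0.448,0.13,0.3126,0,0,0],[0.448,0.13,0.3126,0,0,0],[0.448,0.13,0.3126,0,0,0]])

```text
time_s: 15.85
position: [0.6298, 0.127, 0.1826]
tcp_rot: [[-0.034, 0.999, 0.003], [0.999, 0.034, 0.0], [-0.0, 0.003, -1.0]]
force: [0.4, -0.4, -0.5]
opening: 0.225
grasp_force: 30.0
```

```bash
python3 go.py .6276 .1262 .16 2
```

```text
row [-0.003, -0.0094, 0.0903, 0.0022, 0.0, -0.0003] j6 now -1.0 yaw 2.0
```

Emit:
send_rows(moves=[[0,0,0,0,0,0]])

```text
time_s: 15.95
position: [0.6294, 0.1273, 0.1821]
tcp_rot: [[-0.035, 0.999, 0.002], [0.999, 0.035, 0.0], [0.0, 0.002, -1.0]]
force: [-0.3, -0.2, -0.8]
opening: 0.23
grasp_force: 30.0
```

Emit:
send_rows(moves=[[0,0,0,0,0,0]])

```text
time_s: 16.05
position: [0.6291, 0.1274, 0.1815]
tcp_rot: [[-0.035, 0.999, 0.001], [0.999, 0.035, 0.0], [-0.0, 0.001, -1.0]]
force: [-0.2, 0.4, -0.3]
opening: 0.228
grasp_force: 30.0
```

Emit:
send_rows(moves=[[0,0,0,0,0,0],[0,0,0,0,0,0]])

```text
time_s: 16.25
position: [0.6287, 0.1275, 0.1808]
tcp_rot: [[-0.035, 0.999, 0.0], [0.999, 0.035, 0.0], [-0.0, 0.0, -1.0]]
force: [0.7, 0.0, -0.1]
opening: 0.226
grasp_force: 30.0
```

Emit:
send_rows(moves=[[0,0,0,0,0,0],[0,0,0,0,0,0],[0,0,0,0,0,0],[0,0,0,0,0,0]])

```text
time_s: 16.65
position: [0.6287, 0.1275, 0.1806]
tcp_rot: [[-0.035, 0.999, -0.0], [0.999, 0.035, -0.0], [-0.0, -0.0, -1.0]]
force: [-0.4, 1.2, 0.0]
opening: 0.226
grasp_force: 30.0
```

```bash
python3 go.py .6276 .1262 .16 2
```

```text
row [-0.0052, -0.0046, 0.0824, -0.0001, 0.0, 0.0002] j6 now -1.0 yaw 2.0
```

Emit:
send_rows(moves=[[-0.005,-0.0045,0,0,0,0],[-0.005,-0.0045,0.02,0,0,0],[-0.005,-0.0045,0.04,0,0,0],[-0.005,-0.0045,0.055,0,0,0],[-0.005,-0.0045,0.065,0,0,0],[-0.005,-0.0045,0.075,0,0,0],[-0.005,-0.0045,0.085,0,0,0],[-0.005,-0.0045,0.09,0,0,0],[-0.005,-0.0045,0.09,0,0,0],[-0.005,-0.0045,0.09,0,0,0]])

```text
time_s: 17.65
position: [0.6277, 0.1263, 0.1583]
tcp_rot: [[-0.035, 0.999, 0.0], [0.999, 0.035, 0.0], [0.0, 0.0, -1.0]]
force: [0.1, -0.1, -1.0]
opening: 0.226
grasp_force: 30.0
```

Emit:
send_rows(moves=[[0,0,0.02,0,0,0],[0,0,0.04,0,0,0],[0,0,0.06,0,0,0],[0,0,0.08,0,0,0],[0,0,0.095,0,0,0],[0,0,0.105,0,0,0],[0,0,0.11,0,0,0],[0,0,0.11,0,0,0]])

```text
time_s: 18.45
position: [0.6276, 0.1262, 0.1312]
tcp_rot: [[-0.035, 0.999, 0.0], [0.999, 0.035, -0.0], [-0.0, -0.0, -1.0]]
force: [-0.2, -0.1, 2.8]
opening: 0.224
grasp_force: 30.0
```

Emit:
send_rows(moves=[[0,0,0.005,0,0,0],[0,0,0.01,0,0,0],[0,0,0.01,0,0,0]])

```text
time_s: 18.75
position: [0.6277, 0.1263, 0.1311]
tcp_rot: [[-0.035, 0.999, 0.001], [0.999, 0.035, -0.0], [-0.0, 0.001, -1.0]]
force: [-5.8, 0.2, 13.5]
opening: 0.227
grasp_force: 30.0
```

Emit:
send_rows(moves=[[0,0,-0.01,0,0,0],[0,0,-0.01,0,0,0],[0,0,-0.01,0,0,0],[0,0,-0.1,0,0,0],[0,0,-0.2,0,0,0],[0,0,-0.4,0,0,0],[0,0,-0.5,0,0,0],[-0.1,0,-0.5,0,0,0],[-0.3,-0.1,-0.5,0,0,0],[-0.5,-0.2,-0.5,0,0,0],[-0.7,-0.3,-0.5,0,0,0],[-0.9,-0.4,-0.5,0,0,0]], grip=0.4)

```text
time_s: 19.95
position: [0.5444, -0.0821, 0.2526]
tcp_rot: [[-0.036, 0.999, -0.0], [0.999, 0.036, 0.0], [0.0, -0.0, -1.0]]
force: [0.8, -0.2, -0.2]
opening: 0.398
grasp_force: 0.0
```

Emit:
send_rows(moves=[[-0.2,-0.1,0,0,0,-0.05],[-0.4,-0.2,0,0,0,-0.1],[-0.6,-0.2,0,0,0,-0.15],[-0.8,-0.25,0,0,0,-0.15],[-1,-0.3,0,0,0,-0.15],[-1,-0.3,0,0,0,-0.15]])

```text
time_s: 20.55
position: [0.4783, -0.3387, 0.2526]
tcp_rot: [[-0.263, 0.965, 0.0], [0.965, 0.263, -0.003], [-0.003, -0.0, -1.0]]
force: [0.5, 0.6, 0.2]
opening: 0.4
grasp_force: 0.0
```

```bash
python3 go.py .437 -.38 .25 15.5
```

```text
row [-0.116, -0.2029, 0.011, -0.0002, 0.0018, -0.0029] j6 now -61.0 yaw 15.2
```

Emit:
send_rows(moves=[[-0.1,-0.15,0,0,0,0],[-0.116,-0.203,0,0,0,0],[-0.116,-0.203,0,0,0,0],[-0.116,-0.203,0,0,0,0],[-0.116,-0.203,0,0,0,0],[-0.116,-0.203,0,0,0,0]])

```text
time_s: 21.15
position: [0.439, -0.3734, 0.2532]
tcp_rot: [[-0.269, 0.963, 0.0], [0.963, 0.269, 0.0], [0.0, 0.0, -1.0]]
force: [-0.5, -0.0, -0.1]
opening: 0.402
grasp_force: 0.0
```

```bash
cat > plug.py <<'E'
from h import *
s,im,d=cap('wrist');P=cloud('wrist',s,d);save('w5',im);print(s['position'])
m=(P[...,2]>.075)&(P[...,2]<.105)&(P[...,0]>.3)&(P[...,0]<.52)&(P[...,1]>-.45)&(P[...,1]<-.15)
n,l=cv2.connectedComponents(m.astype(np.uint8))
for i in range(1,n):
    q=P[l==i]
    if len(q)>100: print(len(q),im[l==i].mean(0).round(),cv2.minAreaRect(q[:,:2].astype(np.float32)*1000))
E
python3 plug.py; python3 - <<'E'
from h import *
s,im,d=cap('top');P=cloud('top',s,d);np.savez('pics/top5.npz',im=im,d=d,P=P)
m=(P[...,2]>.145)&(P[...,1]>.09)&(P[...,1]<.16)&(P[...,0]>.54)&(P[...,0]<.66)&(P[...,2]<.2)
print('plug in jack',m.sum(),P[m].mean(0).round(4),P[m][:,2].max())
E
```

```text
[ 0.4390316  -0.37341255  0.25324167]
777 [183. 139. 114.] ((319.7392883300781, -265.4145202636719), (20.6584415435791, 24.84047508239746), 84.75675201416016)
579 [107. 102. 104.] ((417.5723571777344, -333.75927734375), (20.282367706298828, 24.074066162109375), 38.876548767089844)
plug in jack 117 [0.627  0.1243 0.1658] 0.17351801474894324
```

```bash
python3 go.py .4175 -.3342 .17 39
```

```text
row [0.1755, -0.0398, 0.333, 0.0001, 0.0001, -0.2599] j6 now -67.0 yaw 15.6
```

Emit:
send_rows(moves=[[0.1755,-0.04,0.05,0,0,-0.1],[0.1755,-0.04,0.15,0,0,-0.2],[0.1755,-0.04,0.25,0,0,-0.26],[0.1755,-0.04,0.333,0,0,-0.26],[0.1755,-0.04,0.333,0,0,-0.26],[0.1755,-0.04,0.333,0,0,-0.26],[0.1755,-0.04,0.333,0,0,-0.26],[0.1755,-0.04,0.333,0,0,-0.26],[0.1755,-0.04,0.333,0,0,-0.26],[0.1755,-0.04,0.333,0,0,-0.26]], grip=0.55)

```text
time_s: 22.25
position: [0.4169, -0.3353, 0.1705]
tcp_rot: [[-0.628, 0.778, 0.001], [0.778, 0.628, -0.001], [-0.001, 0.0, -1.0]]
force: [0.4, -0.2, -0.2]
opening: 0.547
grasp_force: 0.0
```

```bash
python3 go.py .4175 -.3342 .059 39
```

```text
row [0.0026, 0.0046, 0.446, 0.0, 0.0007, -0.001] j6 now -90.0 yaw 38.9
```

Emit:
send_rows(moves=[[0.0026,0.0046,0.1,0,0,0],[0.0026,0.0046,0.2,0,0,0],[0.0026,0.0046,0.3,0,0,0],[0.0026,0.0046,0.4,0,0,0],[0.0026,0.0046,0.446,0,0,0],[0.0026,0.0046,0.446,0,0,0],[0.0026,0.0046,0.446,0,0,0],[0.0026,0.0046,0.446,0,0,0]])

```text
time_s: 23.05
position: [0.4179, -0.3346, 0.0596]
tcp_rot: [[-0.628, 0.778, 0.002], [0.778, 0.628, -0.002], [-0.003, 0.0, -1.0]]
force: [0.6, -0.0, 1.0]
opening: 0.55
grasp_force: 0.0
```

Emit:
send_rows(moves=[[0,0,0,0,0,0],[0,0,0,0,0,0],[0,0,0,0,0,0],[0,0,0,0,0,0],[0,0,0,0,0,0],[0,0,0,0,0,0]], grip=0)

```text
time_s: 23.65
position: [0.4173, -0.3339, 0.0586]
tcp_rot: [[-0.628, 0.778, 0.0], [0.778, 0.628, -0.0], [-0.0, 0.0, -1.0]]
force: [0.0, 0.7, 2.1]
opening: 0.227
grasp_force: 30.0
```

Emit:
send_rows(moves=[[0,0,-0.1,0,0,0],[0,0,-0.2,0,0,0],[0,0,-0.35,0,0,0],[0,0,-0.5,0,0,0],[0,0,-0.7,0,0,0],[0,0,-0.8,0,0,0],[0,0,-0.8,0,0,0]])

```text
time_s: 24.35
position: [0.4189, -0.3358, 0.2626]
tcp_rot: [[-0.628, 0.778, 0.006], [0.778, 0.628, -0.007], [-0.01, 0.0, -1.0]]
force: [0.3, 0.0, -0.7]
opening: 0.226
grasp_force: 30.0
```

```bash
python3 go.py .5678 .0 .26 2
```

```text
row [0.6708, 1.3072, 0.0042, 0.002, 0.0059, 0.4103] j6 now -90.0 yaw 38.9
```

Emit:
send_rows(moves=[[0.1,0.2,0,0,0,0.05],[0.2,0.35,0,0,0,0.14],[0.3,0.5,0,0,0,0.23],[0.4,0.65,0,0,0,0.32],[0.45,0.8,0,0,0,0.4],[0.5,0.95,0,0,0,0.41],[0.55,1,0,0,0,0.41],[0.55,1,0,0,0,0.41],[0.55,1,0,0,0,0.41]])

```text
time_s: 25.25
position: [0.5245, -0.0696, 0.2571]
tcp_rot: [[-0.036, 0.999, -0.003], [0.999, 0.036, 0.0], [0.0, -0.003, -1.0]]
force: [-0.0, 0.3, 0.0]
opening: 0.22
grasp_force: 30.0
```

```bash
python3 go.py .5675 .1243 .26 2
```

```text
row [0.7686, 0.2002, -0.012, -0.0018, -0.0002, 0.0009] j6 now -22.0 yaw 2.1
```

Emit:
send_rows(moves=[[0.2,0.1,0,0,0,0],[0.4,0.2,0,0,0,0],[0.6,0.2,0,0,0,0],[0.7686,0.2,0,0,0,0],[0.7686,0.2,0.1,0,0,0],[0.7686,0.2,0.2,0,0,0],[0.7686,0.2,0.3,0,0,0],[0.7686,0.2,0.3,0,0,0],[0.7686,0.2,0.3,0,0,0],[0.7686,0.2,0.3,0,0,0],[0.7686,0.2,0.3,0,0,0],[0.7686,0.2,0.3,0,0,0]])

```text
time_s: 26.45
position: [0.5693, 0.1237, 0.1846]
tcp_rot: [[-0.035, 0.999, 0.002], [0.999, 0.035, 0.0], [-0.0, 0.002, -1.0]]
force: [-0.3, 0.1, -0.7]
opening: 0.228
grasp_force: 30.0
```

Emit:
send_rows(moves=[[0,0,0,0,0,0],[0,0,0,0,0,0],[0,0,0,0,0,0],[0,0,0,0,0,0]])

```text
time_s: 26.85
position: [0.5686, 0.124, 0.1834]
tcp_rot: [[-0.035, 0.999, 0.0], [0.999, 0.035, 0.0], [0.0, 0.0, -1.0]]
force: [-0.8, 0.8, -0.0]
opening: 0.23
grasp_force: 30.0
```

```bash
python3 go.py .5676 .1242 .16 2
```

```text
row [0.0008, -0.0038, 0.0937, 0.0, -0.0, 0.0002] j6 now -1.0 yaw 2.0
```

Emit:
send_rows(moves=[[0.001,-0.0035,0,0,0,0],[0.001,-0.0035,0.02,0,0,0],[0.001,-0.0035,0.04,0,0,0],[0.001,-0.0035,0.055,0,0,0],[0.001,-0.0035,0.065,0,0,0],[0.001,-0.0035,0.075,0,0,0],[0.001,-0.0035,0.085,0,0,0],[0.001,-0.0035,0.095,0,0,0],[0.001,-0.0035,0.1,0,0,0],[0.001,-0.0035,0.1,0,0,0],[0.001,-0.0035,0.1,0,0,0]])

```text
time_s: 27.95
position: [0.5678, 0.1242, 0.1585]
tcp_rot: [[-0.035, 0.999, 0.0], [0.999, 0.035, 0.0], [0.0, 0.0, -1.0]]
force: [-0.1, -0.3, 0.3]
opening: 0.226
grasp_force: 30.0
```

Emit:
send_rows(moves=[[0,0,0.02,0,0,0],[0,0,0.04,0,0,0],[0,0,0.06,0,0,0],[0,0,0.08,0,0,0],[0,0,0.095,0,0,0],[0,0,0.105,0,0,0],[0,0,0.11,0,0,0],[0,0,0.115,0,0,0],[0,0,0.118,0,0,0]])

```text
time_s: 28.85
position: [0.5676, 0.1242, 0.1305]
tcp_rot: [[-0.035, 0.999, 0.0], [0.999, 0.035, -0.0], [-0.0, 0.0, -1.0]]
force: [-4.2, 0.4, 13.3]
opening: 0.226
grasp_force: 30.0
```

Emit:
send_rows(moves=[[0,0,-0.01,0,0,0],[0,0,-0.01,0,0,0],[0,0,-0.01,0,0,0],[0,0,-0.1,0,0,0],[0,0,-0.2,0,0,0],[0,0,-0.4,0,0,0],[0,0,-0.6,0,0,0],[0.1,0,-0.6,0,0,-0.09],[0.2,0,-0.6,0,0,-0.18],[0.35,0,-0.6,0,0,-0.27],[0.5,-0.05,-0.6,0,0,-0.36],[0.57,-0.09,-0.6,0,0,-0.45]], grip=0.4)

```text
time_s: 30.05
position: [0.5393, 0.2685, 0.2784]
tcp_rot: [[-0.681, 0.732, -0.001], [0.732, 0.681, 0.001], [0.001, 0.0, -1.0]]
force: [0.6, -0.2, 0.5]
opening: 0.397
grasp_force: 0.0
```

```bash
python3 go.py .55 .266 .28 80
```

```text
row [-0.0365, 0.0245, -0.0064, 0.0004, -0.0007, -0.4116] j6 now -27.0 yaw 43.0
```

Emit:
send_rows(moves=[[-0.036,0.024,0,0,0,-0.09],[-0.036,0.024,0,0,0,-0.18],[-0.036,0.024,0,0,0,-0.27],[-0.036,0.024,0,0,0,-0.36],[-0.036,0.024,0,0,0,-0.41],[-0.036,0.024,0,0,0,-0.41],[-0.036,0.024,0,0,0,-0.41]])

```text
time_s: 30.75
position: [0.5506, 0.2632, 0.2786]
tcp_rot: [[-0.983, 0.185, -0.0], [0.185, 0.983, -0.0], [0.0, -0.0, -1.0]]
force: [-0.8, -0.2, 0.3]
opening: 0.4
grasp_force: 0.0
```

```bash
python3 - <<'E'
from h import *
s,im,d=cap('wrist');P=cloud('wrist',s,d);np.savez('pics/w6.npz',im=im,d=d,P=P);print(s['position'])
save('w6',cv2.resize(im,None,fx=1.42,fy=1.42))
m=(P[...,2]>.06)&(P[...,2]<.09)&(P[...,1]>.16)&(P[...,1]<.42)&(P[...,0]<.56)&(P[...,0]>.3)
q=P[m];print(len(q),cv2.minAreaRect(q[:,:2].astype(np.float32)*1000),q[:,2].mean())
E
```

```text
[0.55063533 0.26320142 0.27860869]
2772 ((471.735107421875, 263.93011474609375), (192.4510955810547, 207.70181274414062), 80.13572692871094) 0.07308727939777326
```

View pics/w6.png

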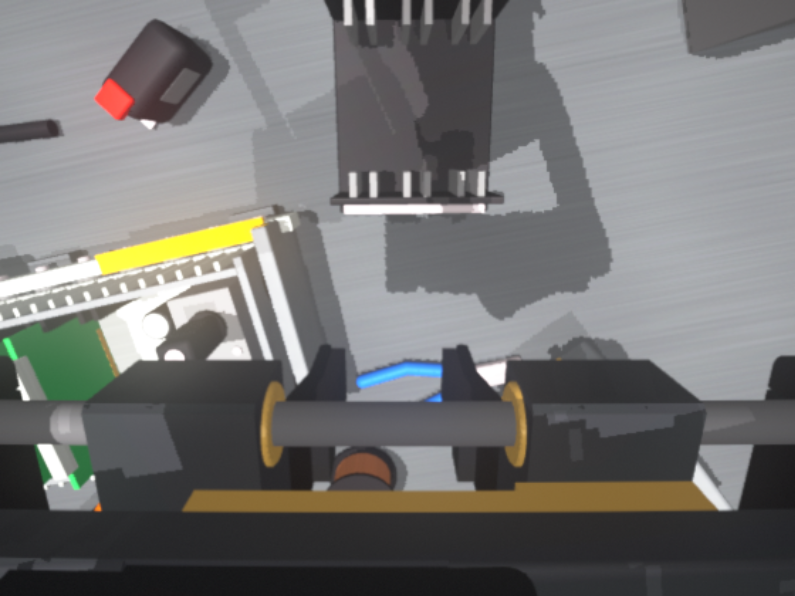

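The wrist view shows the rack with paired whitish fins marking its three slots at columns ~362, 417 and 472. The far end is cut off at the top, so I'll back off for a full view.

Emit:
send_rows(moves=[[-0.15,0,-0.08,0,0,0],[-0.32,0,-0.16,0,0,0],[-0.32,0,-0.16,0,0,0],[-0.32,0,-0.16,0,0,0],[-0.32,0,-0.16,0,0,0]])

```text
time_s: 31.3
position: [0.628, 0.2486, 0.3179]
tcp_rot: [[-0.983, 0.184, -0.003], [0.184, 0.983, -0.0], [0.003, -0.001, -1.0]]
force: [-0.3, -1.1, -0.0]
opening: 0.396
grasp_force: 0.0
```

```bash
python3 - <<'E'
from h import *
s,im,d=cap('wrist');P=cloud('wrist',s,d);np.savez('pics/w7.npz',im=im,d=d,P=P);print(s['position'])
m=(P[...,2]>.065)&(P[...,2]<.085)&(P[...,1]>.16)&(P[...,1]<.42)&(P[...,0]<.56)&(P[...,0]>.3)
m=cv2.morphologyEx(m.astype(np.uint8),cv2.MORPH_CLOSE,np.ones((3,3)))
n,l=cv2.connectedComponents(m)
for i in range(1,n):
    q=P[(l==i)&(P[...,2]>.06)]
    if len(q)>15: print(len(q),np.round(cv2.minAreaRect(q[:,:2].astype(np.float32)*1000)[0],1),cv2.minAreaRect(q[:,:2].astype(np.float32)*1000)[1:],np.argwhere(l==i).mean(0).round())
c=proj('wrist',s,[[.443,.283,.074]])[0].astype(int);print(c)
x0=max(0,c[0]-100);y0=max(0,c[1]-90)
cr=im[y0:y0+180,x0:x0+200];print(x0,y0);save('w7',cv2.resize(cr,None,fx=3.3,fy=3.3,interpolation=cv2.INTER_CUBIC))
E
```

```text
[0.62801619 0.24856216 0.31790032]
1321 [501.9 291.1] ((129.41171264648438, 24.54337501525879), 79.59085845947266) [ 62. 293.]
170 [532.7 179.7] ((54.16643524169922, 2.0089774131774902), 2.396254777908325) [106. 202.]
42 [534.  164.1] ((23.40546226501465, 1.5214838981628418), 2.248506546020508) [108. 187.]
[276   0]
176 0
```

View pics/w7.png

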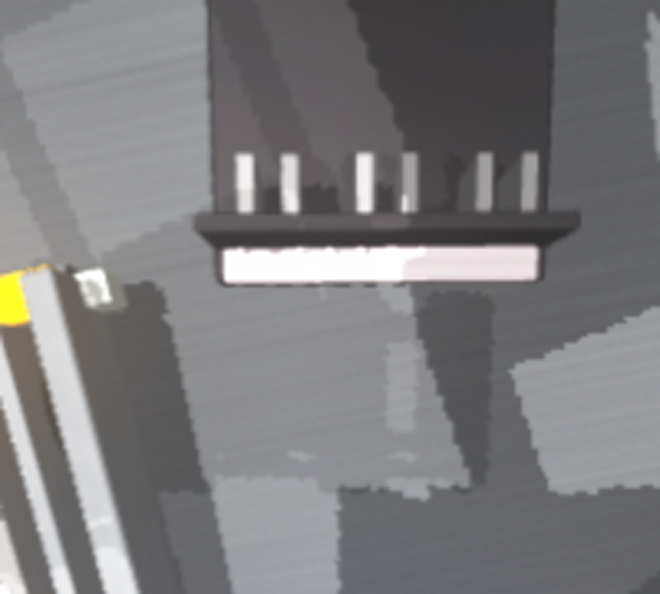

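```bash
python3 - <<'E'
from h import *
s=readout.read_state()
# state may be 0.05s later than the picture; arm settled to <1mm
g=[(245,180),(290,180),(365,180),(410,180),(485,180),(530,180),(210,150),(550,150),(197,213),(580,213)]
W=atz('wrist',s,[(176+(u+.5)/3.3-.5,(v+.5)/3.3-.5) for u,v in g],.074)[:,:2]
a=np.radians(-10.1);R=np.array([[np.cos(a),-np.sin(a)],[np.sin(a),np.cos(a)]])
print(s['position']);print(((W-[.442,.3018])@R*1000).round(1).tolist())
E
python3 go.py .6020 -.0342 .25 92
```

```text
[0.62780109 0.24872524 0.31791814]
[[56.5, -47.7], [56.7, -32.7], [56.9, -7.7], [57.0, 7.3], [57.1, 32.4], [57.2, 47.4], [47.2, -59.1], [47.9, 53.7], [66.7, -64.2], [67.5, 64.7]]
row [-0.107, -1.1312, 0.2724, -0.0004, -0.0018, -0.1398] j6 now -67.0 yaw 79.4
```

Fins come out at rack y −47.7/−32.7, −7.7/+7.3 and +32.4/+47.4 mm. They match the slots at −40, 0 and +40, so the rack frame (0.442, 0.3018, −10.1°) is good. Now board0.

Emit:
send_rows(moves=[[0,-0.2,0,0,0,-0.05],[-0.05,-0.4,0,0,0,-0.1],[-0.1,-0.6,0,0,0,-0.14],[-0.107,-0.8,0,0,0,-0.14],[-0.107,-1,0,0,0,-0.14],[-0.107,-1,0.15,0,0,-0.14],[-0.107,-1,0.27,0,0,-0.14],[-0.107,-1,0.27,0,0,-0.14],[-0.107,-1,0.27,0,0,-0.14],[-0.107,-1,0.27,0,0,-0.14]], grip=0.28)

```text
time_s: 32.35
position: [0.6107, -0.0015, 0.2532]
tcp_rot: [[-0.999, -0.036, 0.003], [-0.036, 0.999, -0.001], [-0.003, -0.001, -1.0]]
force: [-0.3, 0.1, 0.4]
opening: 0.284
grasp_force: 0.0
```

```bash
python3 go.py .6020 -.0342 .18 92
```

```text
row [0.0403, -0.1291, 0.2928, -0.0004, 0.002, 0.0009] j6 now -103.0 yaw 92.1
```

Emit:
send_rows(moves=[[0.035,-0.125,0,0,0,0],[0.035,-0.125,0.1,0,0,0],[0.035,-0.125,0.2,0,0,0],[0.035,-0.125,0.28,0,0,0],[0.035,-0.125,0.28,0,0,0],[0.035,-0.125,0.28,0,0,0],[0.035,-0.125,0.28,0,0,0],[0.035,-0.125,0.28,0,0,0],[0.035,-0.125,0.28,0,0,0],[0.035,-0.125,0.28,0,0,0]])

```text
time_s: 33.35
position: [0.6024, -0.0337, 0.1821]
tcp_rot: [[-0.999, -0.035, 0.001], [-0.035, 0.999, -0.0], [-0.001, -0.0, -1.0]]
force: [-0.4, -1.2, 0.3]
opening: 0.283
grasp_force: 0.0
```

```bash
python3 go.py .6020 -.0342 .128 92; python3 - <<'E'
from h import *
s,im,d=cap('wrist');P=cloud('wrist',s,d);save('w8',im)
for b in(.0056,-.0342):
    m=(P[...,2]>.146)&(P[...,2]<.16)&(abs(P[...,1]-b)<.014)&(abs(P[...,0]-.6)<.06);q=P[m]
    if len(q)>5: print('bar',len(q),cv2.minAreaRect(q[:,:2].astype(np.float32)*1000),q[:,2].mean())
E
```

```text
row [0.0017, -0.0018, 0.2162, -0.0002, 0.0007, 0.0002] j6 now -106.0 yaw 92.0
bar 1774 ((589.910400390625, 4.989655494689941), (66.56746673583984, 10.480463027954102), 1.8875305652618408) 0.15267294457371522
bar 1945 ((589.0870971679688, -35.06793212890625), (82.8568344116211, 9.900280952453613), 1.7828068733215332) 0.15309072229681123
```

Emit:
send_rows(moves=[[0.0017,-0.004,0.05,0,0,0],[0.0017,-0.004,0.1,0,0,0],[0.0017,-0.004,0.15,0,0,0],[0.0017,-0.004,0.19,0,0,0],[0.0017,-0.004,0.216,0,0,0],[0.0017,-0.004,0.216,0,0,0],[0.0017,-0.004,0.216,0,0,0]])

```text
time_s: 34.1
position: [0.6018, -0.0347, 0.1272]
tcp_rot: [[-0.999, -0.035, -0.0], [-0.035, 0.999, 0.0], [0.0, 0.0, -1.0]]
force: [0.3, -0.3, 0.5]
opening: 0.28
grasp_force: 0.0
```

Emit:
send_rows(moves=[[0,0,0,0,0,0],[0,0,0,0,0,0],[0,0,0,0,0,0],[0,0,0,0,0,0],[0,0,0,0,0,0]], grip=0)

```text
time_s: 34.6
position: [0.602, -0.0348, 0.128]
tcp_rot: [[-0.999, -0.035, 0.001], [-0.035, 0.999, -0.0], [-0.001, -0.0, -1.0]]
force: [-0.3, -1.0, 2.3]
opening: 0.111
grasp_force: 30.0
```

Emit:
send_rows(moves=[[0,0,-0.04,0,0,0],[0,0,-0.08,0,0,0],[0,0,-0.14,0,0,0],[0,0,-0.2,0,0,0],[0,0,-0.3,0,0,0],[0,0,-0.4,0,0,0],[0,0,-0.5,0,0,0],[0,0,-0.62,0,0,0],[0,0,-0.62,0,0,0],[0,0,-0.62,0,0,0],[0,0,-0.62,0,0,0]])

```text
time_s: 35.7
position: [0.6006, -0.0344, 0.2812]
tcp_rot: [[-0.999, -0.035, -0.003], [-0.035, 0.999, 0.001], [0.003, 0.001, -1.0]]
force: [0.3, 0.1, -1.7]
opening: 0.116
grasp_force: 30.0
```

```bash
python3 go.py .435 .2624 .28 79.9; python3 - <<'E'
from h import *
s,im,d=cap('top');P=cloud('top',s,d)
m=(P[...,2]>.062)&(P[...,2]<.085)&(P[...,1]>.16)&(P[...,1]<.42)&(P[...,0]<.56)&(P[...,0]>.3)
n,l=cv2.connectedComponents(cv2.morphologyEx(m.astype(np.uint8),cv2.MORPH_CLOSE,np.ones((3,3))))
for i in range(1,n):
    q=P[(l==i)&m]
    if len(q)>15: print(len(q),cv2.minAreaRect(q[:,:2].astype(np.float32)*1000))
m=(P[...,2]>.155)&(P[...,1]>.1)&(P[...,1]<.15)&(P[...,0]>.54)&(P[...,0]<.66)&(P[...,2]<.19)
for k in(P[...,0]<.6,P[...,0]>.6):print('plug',(m&k).sum(),P[m&k].mean(0).round(4) if (m&k).any() else 0)
E
```

```text
row [0.6201, 1.2098, 0.0073, 0.0003, -0.0018, 0.1346] j6 now -106.0 yaw 92.0
296 ((503.3898010253906, 288.8677978515625), (130.3679962158203, 23.777706146240234), 80.05047607421875)
19 ((513.4769897460938, 163.84645080566406), (6.034101963043213, 19.405235290527344), 89.57525634765625)
330 ((383.0683288574219, 309.7890625), (129.1282196044922, 25.549957275390625), 81.1615982055664)
plug 69 [0.5687 0.1255 0.1688]
plug 105 [0.6277 0.1243 0.1673]
```

Emit:
send_rows(moves=[[0.08,0.15,0,0,0,0.03],[0.16,0.3,0,0,0,0.06],[0.24,0.45,0,0,0,0.1],[0.32,0.6,0,0,0,0.135],[0.4,0.75,0,0,0,0.135],[0.48,0.9,0,0,0,0.135],[0.54,1,0,0,0,0.135],[0.54,1,0,0,0,0.135],[0.54,1,0,0,0,0.135],[0.54,1,0,0,0,0.135]])

```text
time_s: 36.75
position: [0.4584, 0.2097, 0.2818]
tcp_rot: [[-0.984, 0.177, -0.001], [0.177, 0.984, -0.001], [0.001, -0.001, -1.0]]
force: [0.1, -1.3, -1.6]
opening: 0.11
grasp_force: 30.0
```

```bash
python3 go.py .435 .2624 .2 79.9
```

```text
row [0.1293, 0.1912, 0.3271, -0.0005, -0.0004, -0.0008] j6 now -68.0 yaw 79.8
```

Emit:
send_rows(moves=[[0.13,0.18,0,0,0,0],[0.129,0.191,0.1,0,0,0],[0.129,0.191,0.2,0,0,0],[0.129,0.191,0.32,0,0,0],[0.129,0.191,0.32,0,0,0],[0.129,0.191,0.32,0,0,0],[0.129,0.191,0.32,0,0,0],[0.129,0.191,0.32,0,0,0],[0.129,0.191,0.32,0,0,0],[0.129,0.191,0.32,0,0,0]])

```text
time_s: 37.75
position: [0.435, 0.2632, 0.2032]
tcp_rot: [[-0.984, 0.176, 0.002], [0.176, 0.984, 0.001], [-0.001, 0.001, -1.0]]
force: [-0.2, -0.7, -1.4]
opening: 0.109
grasp_force: 30.0
```

```bash
python3 go.py .435 .2624 .135 79.9; python3 - <<'E'
from h import *
s,im,d=cap('wrist');P=cloud('wrist',s,d)
save('w9',im)
m=(P[...,2]>.065)&(P[...,2]<.085)&(P[...,1]>.2)&(P[...,1]<.4)&(P[...,0]<.56)&(P[...,0]>.3)
n,l=cv2.connectedComponents(cv2.morphologyEx(m.astype(np.uint8),cv2.MORPH_CLOSE,np.ones((3,3))))
for i in range(1,n):
    q=P[(l==i)&m]
    if len(q)>50: print(len(q),cv2.minAreaRect(q[:,:2].astype(np.float32)*1000))
E
```

```text
row [-0.0001, -0.0034, 0.2728, 0.0005, 0.0009, -0.0004] j6 now -61.0 yaw 79.9
2193 ((381.9828186035156, 312.6129150390625), (129.54563903808594, 24.121816635131836), 79.97100830078125)
76 ((495.1234130859375, 283.3607482910156), (5.050142765045166, 14.041613578796387), 71.68079376220703)
51 ((499.89727783203125, 338.03778076171875), (4.708895206451416, 7.589473724365234), 28.154874801635742)
```

View pics/w9.png

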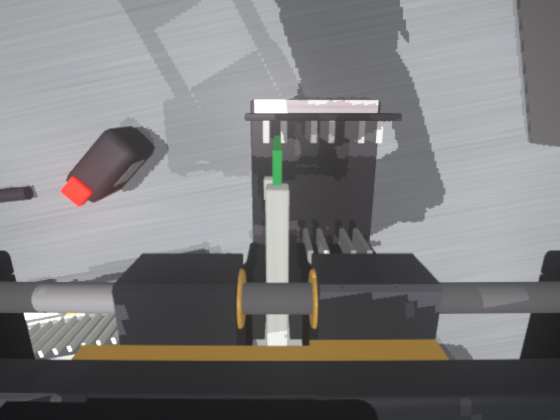

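The board hangs over slot 0: its green end at (277,160) lines up with the left fin pair near (275,130). The rack is unmoved, with its centre again at (0.442, 0.302).

Emit:
send_rows(moves=[[0,-0.0034,0.05,0,0,0],[0,-0.0034,0.1,0,0,0],[0,-0.0034,0.15,0,0,0],[0,-0.0034,0.2,0,0,0],[0,-0.0034,0.24,0,0,0],[0,-0.0034,0.27,0,0,0],[0,-0.0034,0.28,0,0,0],[0,-0.0034,0.28,0,0,0],[0,-0.0034,0.28,0,0,0]])

```text
time_s: 38.7
position: [0.4348, 0.2624, 0.1328]
tcp_rot: [[-0.984, 0.176, 0.001], [0.176, 0.984, 0.0], [-0.001, 0.0, -1.0]]
force: [-0.3, 0.2, -1.2]
opening: 0.109
grasp_force: 30.0
```

Emit:
send_rows(moves=[[0,0,0.04,0,0,0],[0,0,0.08,0,0,0],[0,0,0.11,0,0,0],[0,0,0.14,0,0,0],[0,0,0.16,0,0,0],[0,0,0.175,0,0,0],[0,0,0.185,0,0,0],[0,0,0.19,0,0,0],[0,0,0.19,0,0,0]])

```text
time_s: 39.6
position: [0.4344, 0.2625, 0.0859]
tcp_rot: [[-0.984, 0.176, 0.0], [0.176, 0.984, 0.0], [-0.0, 0.0, -1.0]]
force: [-2.1, -0.1, 6.4]
opening: 0.112
grasp_force: 30.0
```

Emit:
send_rows(moves=[[0,0,-0.005,0,0,0],[0,0,-0.005,0,0,0],[0,0,-0.005,0,0,0],[0,0,-0.1,0,0,0],[0,0,-0.2,0,0,0],[0,0,-0.35,0,0,0],[0,0,-0.5,0,0,0],[0,0,-0.66,0,0,0],[-0.15,-0.15,-0.66,0,0,-0.03],[-0.25,-0.3,-0.66,0,0,-0.07],[-0.35,-0.45,-0.66,0,0,-0.13],[-0.5,-0.6,-0.66,0,0,-0.134]], grip=0.28)

```text
time_s: 40.8
position: [0.5286, 0.0938, 0.2499]
tcp_rot: [[-0.999, -0.036, -0.001], [-0.036, 0.999, 0.0], [0.001, 0.0, -1.0]]
force: [1.3, 1.2, 0.1]
opening: 0.28
grasp_force: 0.0
```

```bash
python3 go.py .602 .0052 .19 92
```

```text
row [-0.281, -0.3646, 0.2389, 0.0002, -0.0009, 0.0007] j6 now -94.0 yaw 92.1
```

Emit:
send_rows(moves=[[-0.14,-0.18,0,0,0,0],[-0.281,-0.365,0,0,0,0],[-0.281,-0.365,0.1,0,0,0],[-0.281,-0.365,0.2,0,0,0],[-0.281,-0.365,0.24,0,0,0],[-0.281,-0.365,0.24,0,0,0],[-0.281,-0.365,0.24,0,0,0],[-0.281,-0.365,0.24,0,0,0],[-0.281,-0.365,0.24,0,0,0],[-0.281,-0.365,0.24,0,0,0]])

```text
time_s: 41.8
position: [0.6031, 0.0065, 0.1909]
tcp_rot: [[-0.999, -0.034, 0.002], [-0.034, 0.999, -0.0], [-0.002, -0.0, -1.0]]
force: [1.0, 0.1, 0.0]
opening: 0.28
grasp_force: 0.0
```

```bash
python3 go.py .602 .0052 .128 92
```

```text
row [0.005, -0.005, 0.2517, -0.0003, 0.0011, -0.0005] j6 now -102.0 yaw 92.0
```

Emit:
send_rows(moves=[[0.004,-0.004,0.05,0,0,0],[0.004,-0.004,0.1,0,0,0],[0.004,-0.004,0.15,0,0,0],[0.004,-0.004,0.2,0,0,0],[0.004,-0.004,0.23,0,0,0],[0.004,-0.004,0.248,0,0,0],[0.004,-0.004,0.248,0,0,0],[0.004,-0.004,0.248,0,0,0]])

```text
time_s: 42.6
position: [0.602, 0.0052, 0.1281]
tcp_rot: [[-0.999, -0.034, 0.001], [-0.034, 0.999, -0.0], [-0.001, -0.0, -1.0]]
force: [0.3, 0.6, 0.2]
opening: 0.28
grasp_force: 0.0
```

Emit:
send_rows(moves=[[0,0,0,0,0,0],[0,0,0,0,0,0],[0,0,0,0,0,0],[0,0,0,0,0,0],[0,0,0,0,0,0]], grip=0)

```text
time_s: 43.1
position: [0.602, 0.0052, 0.1284]
tcp_rot: [[-0.999, -0.034, 0.001], [-0.034, 0.999, -0.0], [-0.001, -0.0, -1.0]]
force: [-0.2, 0.3, 2.3]
opening: 0.11
grasp_force: 30.0
```

Emit:
send_rows(moves=[[0,0,-0.04,0,0,0],[0,0,-0.08,0,0,0],[0,0,-0.14,0,0,0],[0,0,-0.2,0,0,0],[0,0,-0.3,0,0,0],[0,0,-0.4,0,0,0],[0,0,-0.5,0,0,0],[0,0,-0.62,0,0,0],[0,0,-0.62,0,0,0],[0,0,-0.62,0,0,0],[0,0,-0.62,0,0,0]])

```text
time_s: 44.2
position: [0.6006, 0.0054, 0.2816]
tcp_rot: [[-0.999, -0.034, -0.003], [-0.034, 0.999, 0.0], [0.003, 0.001, -1.0]]
force: [-0.4, 0.6, -2.2]
opening: 0.109
grasp_force: 30.0
```

```bash
python3 go.py .449 .3412 .28 79.9; python3 - <<'E'
from h import *
s,im,d=cap('top');P=cloud('top',s,d)
m=(P[...,2]>.062)&(P[...,2]<.085)&(P[...,1]>.16)&(P[...,1]<.45)&(P[...,0]<.56)&(P[...,0]>.3)
n,l=cv2.connectedComponents(cv2.morphologyEx(m.astype(np.uint8),cv2.MORPH_CLOSE,np.ones((3,3))))
for i in range(1,n):
    q=P[(l==i)&m]
    if len(q)>50: print(len(q),cv2.minAreaRect(q[:,:2].astype(np.float32)*1000))
m=(P[...,2]>.1)&(P[...,2]<.13)&(P[...,1]>.2)&(P[...,1]<.35)&(P[...,0]<.56)&(P[...,0]>.3)
print('board0',cv2.minAreaRect(P[m][:,:2].astype(np.float32)*1000),P[m][:,2].mean())
E
```

```text
row [0.561, 1.3627, 0.0089, 0.0002, -0.0018, 0.1336] j6 now -102.0 yaw 91.9
706 ((443.1549377441406, 299.1626281738281), (131.1431427001953, 146.87632751464844), 80.76026153564453)
board0 ((436.6827392578125, 260.59466552734375), (11.531476020812988, 118.24334716796875), 79.49551391601562) 0.1093725555618099
```

Emit:
send_rows(moves=[[0.08,0.15,0,0,0,0.03],[0.16,0.3,0,0,0,0.06],[0.24,0.45,0,0,0,0.1],[0.32,0.6,0,0,0,0.134],[0.4,0.75,0,0,0,0.134],[0.45,0.9,0,0,0,0.134],[0.5,1,0,0,0,0.134],[0.5,1,0,0,0,0.134],[0.5,1,0,0,0,0.134],[0.5,1,0,0,0,0.134]])

```text
time_s: 45.25
position: [0.4686, 0.2501, 0.2822]
tcp_rot: [[-0.984, 0.177, -0.001], [0.177, 0.984, -0.001], [0.001, -0.001, -1.0]]
force: [-1.1, -0.1, -0.9]
opening: 0.11
grasp_force: 30.0
```

```bash
python3 go.py .449 .3412 .21 79.9
```

```text
row [0.1414, 0.3452, 0.2886, -0.0007, -0.0005, -0.0008] j6 now -64.0 yaw 79.8
```

Emit:
send_rows(moves=[[0.07,0.17,0,0,0,0],[0.141,0.34,0,0,0,0],[0.141,0.345,0.1,0,0,0],[0.141,0.345,0.2,0,0,0],[0.141,0.345,0.285,0,0,0],[0.141,0.345,0.285,0,0,0],[0.141,0.345,0.285,0,0,0],[0.141,0.345,0.285,0,0,0],[0.141,0.345,0.285,0,0,0],[0.141,0.345,0.285,0,0,0]])

```text
time_s: 46.25
position: [0.4495, 0.3421, 0.2127]
tcp_rot: [[-0.984, 0.176, 0.002], [0.176, 0.984, 0.001], [-0.002, 0.001, -1.0]]
force: [-0.1, 0.1, -0.9]
opening: 0.114
grasp_force: 30.0
```

```bash
python3 go.py .449 .3412 .135 79.9; python3 - <<'E'
from h import *
s,im,d=cap('wrist');P=cloud('wrist',s,d);save('w10',im)
m=(P[...,2]>.065)&(P[...,2]<.085)&(P[...,1]>.2)&(P[...,1]<.45)&(P[...,0]<.56)&(P[...,0]>.3)
n,l=cv2.connectedComponents(cv2.morphologyEx(m.astype(np.uint8),cv2.MORPH_CLOSE,np.ones((3,3))))
for i in range(1,n):
    q=P[(l==i)&m]
    if len(q)>200: print(len(q),cv2.minAreaRect(q[:,:2].astype(np.float32)*1000))
E
```

```text
row [0.002, -0.0044, 0.311, 0.0008, 0.0011, -0.0006] j6 now -54.0 yaw 79.8
2691 ((435.63458251953125, 302.5892333984375), (129.39361572265625, 132.2030792236328), 79.80524444580078)
```

Emit:
send_rows(moves=[[0.001,-0.0035,0.05,0,0,0],[0.001,-0.0035,0.1,0,0,0],[0.001,-0.0035,0.15,0,0,0],[0.001,-0.0035,0.2,0,0,0],[0.001,-0.0035,0.25,0,0,0],[0.001,-0.0035,0.28,0,0,0],[0.001,-0.0035,0.31,0,0,0],[0.001,-0.0035,0.31,0,0,0],[0.001,-0.0035,0.31,0,0,0]])

```text
time_s: 47.2
position: [0.4486, 0.3413, 0.1342]
tcp_rot: [[-0.984, 0.176, 0.0], [0.176, 0.984, 0.0], [-0.0, 0.0, -1.0]]
force: [0.2, -0.1, -0.1]
opening: 0.112
grasp_force: 30.0
```

Emit:
send_rows(moves=[[0,0,0.04,0,0,0],[0,0,0.08,0,0,0],[0,0,0.12,0,0,0],[0,0,0.15,0,0,0],[0,0,0.17,0,0,0],[0,0,0.185,0,0,0],[0,0,0.195,0,0,0],[0,0,0.2,0,0,0],[0,0,0.2,0,0,0]])

```text
time_s: 48.1
position: [0.4484, 0.3417, 0.0864]
tcp_rot: [[-0.984, 0.176, 0.001], [0.176, 0.984, 0.001], [-0.001, 0.001, -1.0]]
force: [-3.3, -0.7, 13.2]
opening: 0.113
grasp_force: 30.0
```

Seated. I'll release, withdraw upwards and step back for a final look.

Emit:
send_rows(moves=[[0,0,-0.006,0,0,0],[0,0,-0.006,0,0,0],[0,0,-0.006,0,0,0],[0,0,-0.1,0,0,0],[0,0,-0.2,0,0,0],[0,0,-0.35,0,0,0],[0,0,-0.5,0,0,0],[0,0,-0.66,0,0,0],[0.1,0.15,-0.66,0,0,0],[0.1,0.35,-0.66,0,0,0],[0.1,0.55,-0.66,0,0,0],[0.1,0.7,-0.66,0,0,0]], grip=0.28)

```text
time_s: 49.3
position: [0.4547, 0.5205, 0.249]
tcp_rot: [[-0.985, 0.175, 0.001], [0.175, 0.985, 0.001], [-0.0, 0.001, -1.0]]
force: [0.4, -0.2, 0.3]
opening: 0.276
grasp_force: 0.0
```

Emit:
send_rows(moves=[[0,0,0,0,0,0],[0,0,0,0,0,0],[0,0,0,0,0,0],[0,0,0,0,0,0]])

```text
time_s: 49.7
position: [0.4546, 0.5164, 0.2491]
tcp_rot: [[-0.984, 0.177, -0.001], [0.177, 0.984, -0.001], [0.001, -0.001, -1.0]]
force: [0.6, 0.1, -0.4]
opening: 0.276
grasp_force: 0.0
```

```bash
python3 - <<'E'
from h import *
s,im,d=cap('top');P=cloud('top',s,d)
save('t11',cv2.resize(im[130:320,80:420],None,fx=2.35,fy=2.35,interpolation=cv2.INTER_CUBIC))
for n,a,b in(('b0',.22,.3),('b1',.31,.38)):
    m=(P[...,2]>.098)&(P[...,2]<.125)&(P[...,1]>a)&(P[...,1]<b)&(P[...,0]<.53)&(P[...,0]>.36)
    print(n,m.sum(),cv2.minAreaRect(P[m][:,:2].astype(np.float32)*1000) if m.any() else 0,P[m][:,2].mean())
E
```

```text
b0 230 ((437.586181640625, 260.27117919921875), (11.240470886230469, 116.30699920654297), 80.031494140625) 0.10934890291045064
b1 252 ((450.1528625488281, 341.337646484375), (14.037683486938477, 117.96322631835938), 80.68054962158203) 0.108971464972621
```

View pics/t11.png

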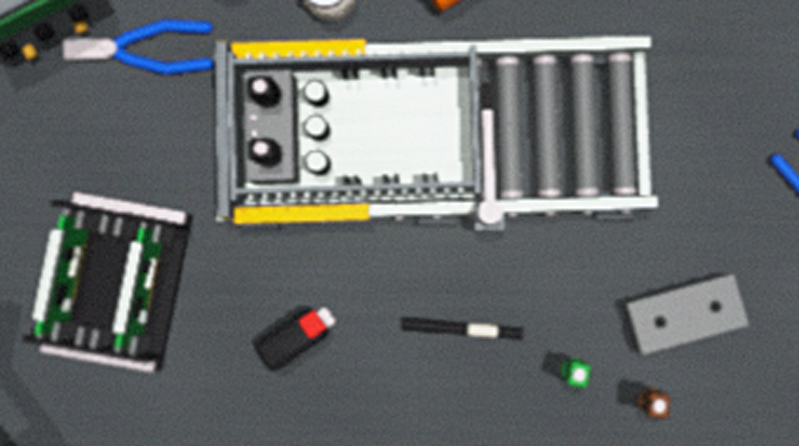

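The top view shows both plugs in the jacks at (262,88) and (262,150). The gate is shut at (488,150) and the drive, now empty of boards, is home. Both boards stand in rack slots at (47,285) and (128,290), and nothing else has moved.

```bash
python3 -c "
from rig import ticket
print(ticket.hand_in())"
```

```text
the job is handed in; nothing more can be done
None
```

The job is handed in, though the hand-in returned no verdict: the last top view shows the drive home, the gate shut, both black plugs seated in the jacks, both boards (the third was absent at the start) upright in rack slots 0 and 2, and no bystander visibly moved.

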